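Tip the limes out of the square pail into the trough

TASK

Carry the pail of limes by its bail to the low cleat beside the wooden trough, set its foot down against the cleat, and pull it over so that it leans on the trough's edge with its foot still on the worktop beyond the cleat, its mouth hanging over the trough and all the limes still inside, and let go of it. Then take it by its bottom rim and raise that until the pail points downhill and all four limes have rolled into the trough. Last, set the foot back down on the worktop outside the trough, with the pail leaning on the edge again or standing, and let go. Do not disturb the bowls, the cup or the yellow box.

Things in the scene. Friction and masses are not known exactly. Their poses are not given: they have to be found in the camera images.
- pail: square sheet-steel pail, loose, 100 x 100 mm outside, 150 mm tall, walls 4 mm, open top, mass about 0.4 kg with foot and bail. Origin at the centre of its underside, z along its axis towards the mouth; the bail's pivots lie at y = +58 and -58 mm, 138 mm above the origin, so it swings about the pail's y axis, over the pail's +x and -x sides. At the start it stands upright with four limes in it.
- pail_foot: the pail's bottom rim: a flat square steel plate 136 x 136 mm and 10 mm thick fixed under the pail (z 0 to 10 mm of the pail's frame; same origin and axes as the pail), standing 18 mm proud of the pail's walls on all four sides, to take hold of when tipping
- bail (a joint): swing of the bail about the pail's y axis, rad: 0 = straight up along the pail's axis, positive = leaning towards the pail's +x; turns from -1.9 to 1.9 with slight friction, stays where it is left
- bail_grip (a point): middle of the bail's wooden grip, a round bar 16 mm thick and 64 mm long parallel to the pail's y axis, 85 mm from the pivot line
- pail_mouth (a point): centre of the pail's mouth, 150 mm above the pail's origin along its axis
- pail_mid (a point): centre of the pail's inside, 75 mm above the pail's origin along its axis
- trough: open wooden trough that cannot shift, 320 mm (its x) by 260 mm (its y) outside, walls 12 mm thick and 55 mm high, floor 12 mm thick; origin at the centre of its underside, on the worktop. The cleat is fixed on its +y side.
- cleat (a point): middle of the top far edge of the cleat (at x 0, y +210, z 12 mm of the trough's frame): a fixed wooden batten 12 mm high, 16 mm wide, 320 mm long, parallel to the trough's +y wall, far face 80 mm out from that wall; two short battens tie its ends to the wall. The bottom rim's edge set down against the far face cannot slip towards the trough; pulled over, the pail leans on the wall about 68 degrees from upright.
- lime1: lime 1 of 4, a hard ball 38 mm across, 35 g, rolls freely; origin at its centre; starts in the pail
- lime2: lime 2 of 4, a hard ball 38 mm across, 35 g, rolls freely; origin at its centre; starts in the pail
- lime3: lime 3 of 4, a hard ball 38 mm across, 35 g, rolls freely; origin at its centre; starts in the pail
- lime4: lime 4 of 4, a hard ball 38 mm across, 35 g, rolls freely; origin at its centre; starts in the pail
- bowls: the stack of three nested steel bowls, 144 mm across, 70 mm high in all; origin at the centre of its underside; a bystander
- cup: clay cup, 76 mm across the rim, 80 mm high; origin at the centre of its underside; a bystander
- lidbox: yellow plastic box with clip-on lid, 118 x 168 x 74 mm; origin at the centre of its underside; a bystander
There are look-alikes about, which are no part of the job. What is shaped like the lime2 but orange is not meant.

How it is judged:
By the outcome, as a careful person would: the job done as asked, in the order asked, and still so for the second after the job is handed in, with the robot touching nothing.
It also fails if it takes over 70 s, if anything falls off the work surface, if the arm or the gripper's body presses on something with over 40 N, if the wrist force passes 120 N, or if a joint passes its speed limit or range.

ROBOT

A 6-joint arm with a two-finger parallel gripper is mounted at the origin on the work surface. World frame = base frame: x ahead of the robot, y to its left, z up, the work surface at z = 0. Lengths are in m, angles in rad, forces in N, time in s.
With the tool pointing down it reaches from about 0.3 to 0.775 m from the base axis. Payload 14.6 kg.
Tool frame: the origin (TCP) lies midway between the tips of the shut fingers; the grasp point (between the pads) lies 19 mm behind it; z points along the fingers, y is the direction in which the jaws open and shut (so a half turn about z gives the same grasp; the last joint's range is limited). The gripper opens to 85 mm and grips with 20 to 120 N. Pads are 22 mm wide; open, the fingers measure 114 mm over their backs; the gripper's body (76 mm by 85 mm) begins 54 mm behind the grasp point. The pads swing forward as they close: fully open they stand 13 mm farther back than shut.
Start: joints at [-1.345, 0.3, 1.521, -0, 1.321, -0.067], TCP at [0.159, -0.527, 0.231] pointing down, gripper open.
Joint ranges: [-3.03, 3.03], [-0.79, 2.21], [0.23, 2.52], [-1.04, 4.18], [0, 3.07], [-2.55, 2.55]. Speed limits (rad/s): [2.22, 2.22, 2.57, 3.14, 3.14, 3.14].

INTERFACE

Orientations are given as a unit quaternion [x, y, z, w].
In Python, from workcell import bot, optics gives the robot as it stands.
- The arm moves only by the shell command python3 -m jog 'ROWS' [FORCE]. ROWS is JSON, one flat list of numbers, 7 for each row, row after row: the closure, from 0 (fully open) to 1 (shut), then the shift along the tool's x, y, z in m, then the turn, a rotation vector about the tool's x, y, z in rad. A call has exactly 8 rows; each row is the pose to reach, as a shift and turn from the pose commanded when the call began, along the tool's axes at that moment; what a row does not reach only later rows make up. A row lasts 1/12 s, in which the tool goes at most 41.7 mm and 7.16 degrees, less where a joint would pass 70% of its speed; a pose out of reach is approached as far as the arm can. A call with a gripper value outside its range is refused whole. The fingers move at their own pace and stop on an object; FORCE is the grip in N (left out, the last holds). Time passes only in rows, so rows that repeat a pose let the fingers close, or fill a call up. It gives the time, the measured TCP pose, the force and the opening at its end, in the units of the state.
- bot.sense(): the state, without advancing time (a new reading comes with each control period).
- optics.capture(name): name is "scene" or "top" or "wrist"; returns a dict with "image" (384x512x3 uint8, red, green, blue), "intrinsics" (3x3 intrinsics, pixels), "dist" ([k1, k2, p1, p2, k3] as OpenCV has them; the pictures are not rectified), "world_from_camera" (4x4, takes a point from camera to world coordinates). Camera axes: x right, y down, z forward; pixel columns grow to the right and rows downward; lengths in m; the calibration is good to about 2 mm. A picture is of the moment at which its call begins. There is no depth.
- bot.finish_job(): hands the job in, once; it reports no verdict.
The state is a dict: "time": time; "joint_pos": joint angles; "joint_velocities": joint speeds; "joint_efforts": joint torques, N m; "position": TCP position; "tcp_rot": TCP orientation; "force": force on the tool from outside, world axes, zero at the start; "moment": the same for the moment, N m; "opening": finger opening in m.
Only numpy, scipy, OpenCV 4.12 (cv2) and the standard library are available. Lean on these libraries where they do the work, as an engineer would, in place of code of your own. Each camera call takes 0.05 s, during which the arm holds its last target.

## Working session

There is one attempt and no reset: what is moved stays moved. The work goes in short steps, Python scripts to look and compute and a shell command to move; the robot and the scene stay as the last step left them, time stands still between calls to the robot, and variables do not carry over. Pictures are saved under pics/ and viewed, and the job is handed in when it is done.

```bash
ls -la; mkdir -p pics; python3 - <<'E'
from workcell import bot, optics
import cv2
print(bot.sense())
for n in ["scene","top","wrist"]:
    c=optics.capture(n); cv2.imwrite(f"pics/{n}0.png",c["image"][:,:,::-1]); print(n,c["intrinsics"].tolist(),c["dist"],c["world_from_camera"].round(4).tolist())
E
```

```text
total 12
drwxr-xr-x  3 agent agent 4096 Dec  7 13:49 .
drwxr-xr-x 23 root  root  4096 Dec  7 13:49 ..
drwxr-xr-x  2 agent agent 4096 Dec  7 13:49 pics
{'time': 0.0, 'joint_pos': array([-1.34463065e+00,  3.00500220e-01,  1.52158662e+00, -9.63534106e-06,
        1.32069547e+00, -6.66168872e-02]), 'joint_velocities': array([-0.00030438, -0.00012837,  0.00193016,  0.00091777,  0.00112919,
        0.00046697]), 'joint_efforts': array([ 1.93518526e-04, -5.43497801e+01, -3.61791766e+01, -4.81057498e-05,
        3.92853559e-03, -1.15531299e-05]), 'position': array([ 0.15867308, -0.52636988,  0.230703  ]), 'tcp_rot': array([ 9.89303569e-01,  1.45870126e-01, -5.20539738e-05, -5.92564576e-04]), 'force': array([-0.30884314,  0.69655917,  0.05890021]), 'moment': array([ 0.02507618, -0.00182626, -0.03086891]), 'opening': 0.08518840440926462}
scene [[416.86999199313686, 0.0, 253.46033701489907], [0.0, 416.86999199313686, 188.44066483166708], [0.0, 0.0, 1.0]] [0.00049933 0.         0.         0.         0.        ] [[-0.5421, 0.4431, -0.714, 1.2795], [0.8403, 0.277, -0.466, 0.5631], [-0.0087, -0.8526, -0.5225, 0.6933], [0.0, 0.0, 0.0, 1.0]]
top [[412.71297439381783, 0.0, 251.43445806853777], [0.0, 412.71297439381783, 186.8072329473716], [0.0, 0.0, 1.0]] [-0.12277392  0.          0.          0.          0.        ] [[0.0166, -0.9971, 0.0736, 0.4654], [-0.9998, -0.016, 0.0086, 0.1104], [-0.0074, -0.0738, -0.9972, 1.1273], [0.0, 0.0, 0.0, 1.0]]
wrist [[278.1012350567571, 0.0, 255.74031992232233], [0.0, 278.1012350567571, 191.84444120597982], [0.0, 0.0, 1.0]] [-0.01414185  0.          0.          0.          0.        ] [[0.2887, -0.9222, -0.2572, 0.2235], [-0.9574, -0.2783, -0.0768, -0.5064], [-0.0007, 0.2684, -0.9633, 0.3746], [0.0, 0.0, 0.0, 1.0]]
```

View pics/scene0.png

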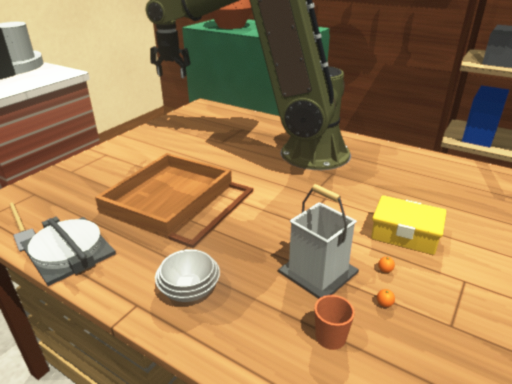

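View pics/top0.png

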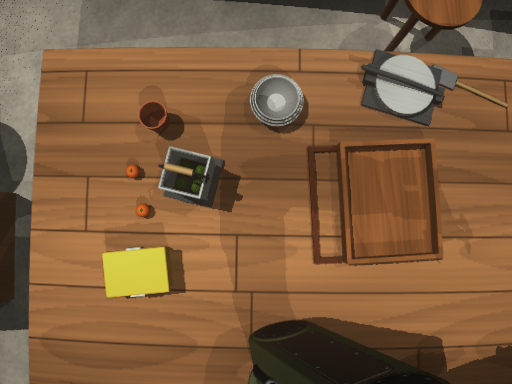

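View pics/wrist0.png

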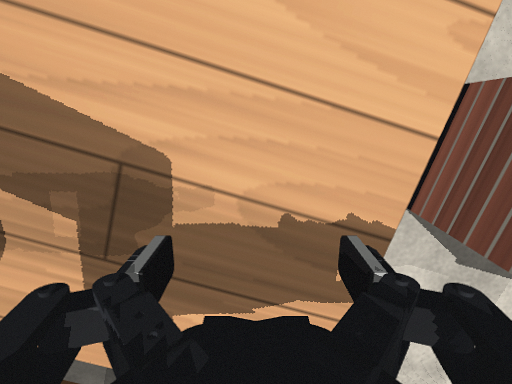

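Scene 0: the pail stands at scene (320,245) and top (190,178), with its bail leaning a bit. The trough and cleat are at top (325–440, 145–262). The bowls are at top (277,100), the cup at (153,115), the yellow box at (137,272), and two orange look-alikes at (133,171) and (143,211). The limes are inside the pail. Next I'll look closer.

```bash
cat > h.py <<'E'
import numpy as np, cv2
from workcell import bot, optics
from scipy.spatial.transform import Rotation as R
def cap(n): return optics.capture(n)
def ray(c,px):
    p=cv2.undistortPoints(np.array([[px]],float),c["intrinsics"],np.array(c["dist"]))[0,0]
    W=c["world_from_camera"]; d=W[:3,:3]@np.array([p[0],p[1],1]); return W[:3,3],d/np.linalg.norm(d)
def plane(c,px,z):
    o,d=ray(c,px); return o+d*(z-o[2])/d[2]
def tri(c1,p1,c2,p2):
    o1,d1=ray(c1,p1);o2,d2=ray(c2,p2)
    s=np.linalg.lstsq(np.stack([d1,-d2],1),o2-o1,rcond=None)[0]
    a=o1+s[0]*d1;b=o2+s[1]*d2
    return (a+b)/2,np.linalg.norm(a-b)
def proj(c,P):
    W=np.linalg.inv(c["world_from_camera"]); rv=cv2.Rodrigues(W[:3,:3])[0]
    return cv2.projectPoints(np.array(P,float).reshape(-1,3),rv,W[:3,3],c["intrinsics"],np.array(c["dist"]))[0][:,0]
def crop(c,x0,y0,x1,y1,f,name):
    im=c["image"][y0:y1,x0:x1,::-1]; cv2.imwrite(f"pics/{name}.png",cv2.resize(im,None,fx=f,fy=f,interpolation=cv2.INTER_CUBIC))
E
python3 - <<'E'
from h import *
t=cap("top");s=cap("scene")
crop(t,120,90,260,230,4,"t_pail1");crop(t,295,130,455,275,4,"t_tr1")
crop(s,260,170,400,310,4,"s_pail1");crop(s,85,145,265,255,4,"s_tr1")
E
```

```text
(no output)
```

View pics/t_pail1.png

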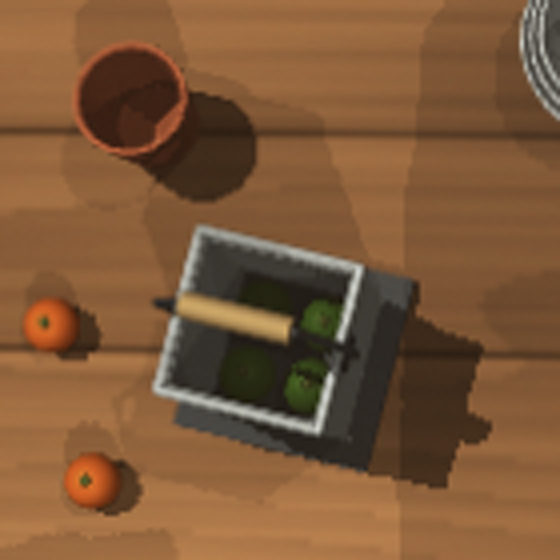

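View pics/s_pail1.png

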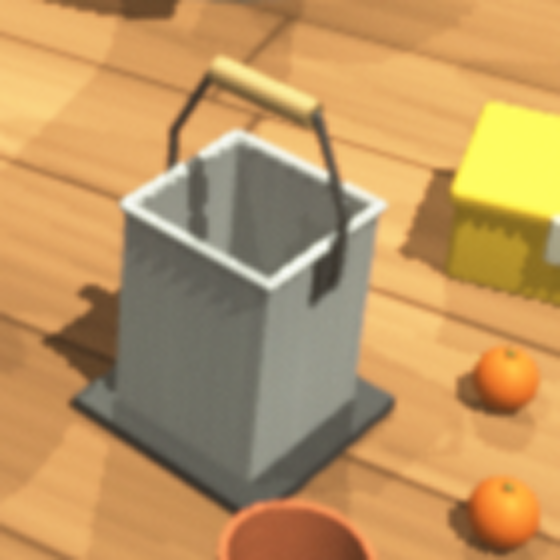

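View pics/t_tr1.png

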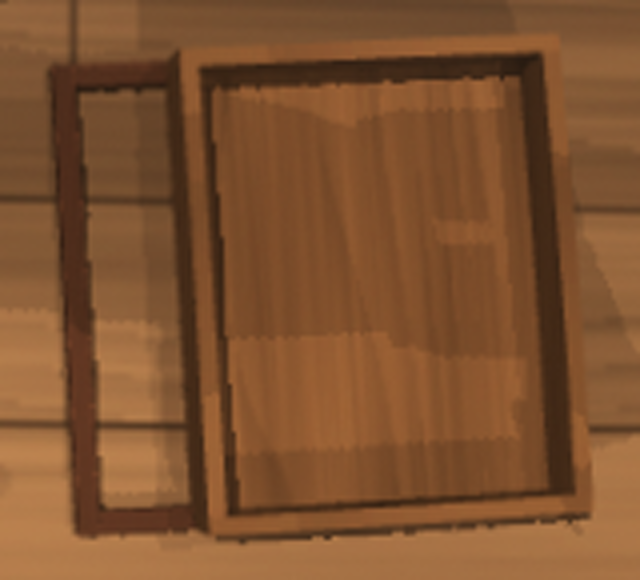

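View pics/s_tr1.png

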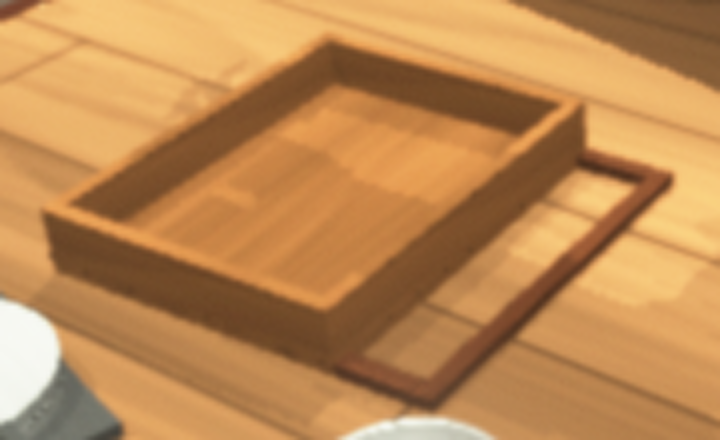

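```bash
cat > m1.py <<'E'
from h import *
t=cap("top");s=cap("scene")
T=lambda x,y,o:(x/4+o[0],y/4+o[1])
tp=(120,90);sp=(260,170);tt=(295,130);st=(85,145)
L={"A":((198,229),(270,287),tp,sp),"B":((363,267),(123,204),tp,sp),"C":((320,432),(242,135),tp,sp),"D":((156,392),(384,206),tp,sp),
"g+":((180,304),(316,110),tp,sp),"g-":((292,330),(215,68),tp,sp),
"++":((182,50),(330,312),tt,st),"+-":((557,37),(45,208),tt,st),"--":((590,515),(328,37),tt,st),"-+":((213,532),(583,103),tt,st),
"cl+":((52,68),(435,397),tt,st),"cl-":((78,533),(671,175),tt,st)}
P={}
for k,(a,b,oa,ob) in L.items():
    P[k],e=tri(t,T(*a,oa),s,T(*b,ob)); print(k,P[k].round(4),round(e,4))
m=(P["A"]+P["B"]+P["C"]+P["D"])/4; print("mouth",m, "y axis",(P["A"]+P["D"]-P["B"]-P["C"])/2, "x",(P["A"]+P["B"]-P["C"]-P["D"])/2)
# foot corners visible in scene, z=.01
for px in [(72,402),(394,402),(240,500)]: print("foot scene",plane(s,T(*px,sp),.01).round(4))
for px in [(415,280),(368,470),(175,420)]: print("foot top",plane(t,T(*px,tp),.01).round(4))
for n,px in dict(bowl=(277,100),cup=(153,115),box=(137,272)).items(): print(n,plane(t,px,.07).round(3))
E
python3 m1.py
```

```text
A [0.63   0.3194 0.1472] 0.0022
B [0.6074 0.2196 0.1478] 0.0045
C [0.5077 0.2441 0.146 ] 0.0066
D [0.5307 0.3424 0.1465] 0.0036
g+ [0.5746 0.3126 0.2235] 0.0037
g- [0.5614 0.2492 0.2218] 0.0026
++ [ 0.6646 -0.1119  0.0492] 0.007
+- [ 0.6804 -0.3707  0.0504] 0.0042
-- [ 0.3602 -0.3937  0.0436] 0.0019
-+ [ 0.3484 -0.1336  0.0494] 0.0057
cl+ [ 0.6586 -0.0313  0.0086] 0.005
cl- [ 0.3429 -0.0527  0.0055] 0.003
mouth [0.56893747 0.28140535 0.14687479] y axis [ 2.28011007e-02  9.90429743e-02 -6.39883189e-05] x [ 0.0995072  -0.02376129  0.00122307]
foot scene [0.6279 0.205  0.01  ]
foot scene [0.5262 0.3659 0.01  ]
foot scene [0.6464 0.3226 0.01  ]
foot top [0.6201 0.1969 0.01  ]
foot top [0.4899 0.226  0.01  ]
foot top [0.5216 0.359  0.01  ]
bowl [0.773 0.056 0.07 ]
cup [0.729 0.382 0.07 ]
box [0.319 0.41  0.07 ]
```

Confusables are few. For the pail there is only one: scene (320,245) / top (190,178), square, grey, with a bail; the bowls at top (277,100) are grey but round. For the limes, the four green balls inside the pail at top (186,164), (201,170), (182,183), (197,187) are the right ones, and the two orange balls at top (133,171) and (143,211) are not. The crop confirms four green balls in the pail.

The pail's centre is (0.569, 0.281), yaw about -13°. The bail stands upright with its grip at z≈0.223. The trough's yaw is about +3.9° and the cleat's middle is about (0.500, -0.042). Now I'll move above the bail.

```bash
python3 -m jog '[0,0.026,-0.028,-0.013,0,0,0, 0,0.052,-0.056,-0.026,0,0,0, 0,0.078,-0.084,-0.039,0,0,0, 0,0.104,-0.112,-0.052,0,0,0, 0,0.13,-0.14,-0.065,0,0,0, 0,0.156,-0.168,-0.078,0,0,0, 0,0.182,-0.196,-0.091,0,0,0, 0,0.208,-0.224,-0.104,0,0,0]' 60
python3 -m jog '[0,0.026,-0.028,0,0,0,-0.06, 0,0.052,-0.056,0,0,0,-0.12, 0,0.078,-0.084,0,0,0,-0.18, 0,0.104,-0.112,0,0,0,-0.24, 0,0.13,-0.14,0,0,0,-0.3, 0,0.156,-0.168,0,0,0,-0.36, 0,0.182,-0.196,0,0,0,-0.42, 0,0.208,-0.224,0,0,0,-0.48]'
cat >> h.py <<'E'
def delta(pos,quat=None):
    s=bot.sense(); Rt=R.from_quat(s["tcp_rot"]); d=Rt.inv().apply(np.array(pos)-s["position"])
    w=(Rt.inv()*R.from_quat(quat)).as_rotvec() if quat is not None else 0
    print("shift",np.round(d,4),"turn",np.round(w,4))
def tool(yang,tilt=0):
    """tool down, tool y at world angle yang deg; tilt deg about tool x"""
    a=np.radians(yang); y=np.array([np.cos(a),np.sin(a),0]); z=np.array([0,0,-1.]); x=np.cross(y,z)
    return (R.from_matrix(np.stack([x,y,z],1))*R.from_rotvec([np.radians(tilt),0,0])).as_quat()
E
python3 - <<'E'
from h import *
s=bot.sense();print(s["time"],s["joint_pos"].round(3))
delta([.568,.281,.33],tool(-13.4))
E
```

```text
time: 1.02
position: [0.2934, -0.2503, 0.3361]
tcp_rot: [0.989, 0.146, 0.0, 0.0]
force: [-0.2, 0.6, -0.7]
opening: 0.0854
time: 1.68
position: [0.4281, 0.0245, 0.3355]
tcp_rot: [0.926, 0.378, 0.0, 0.0]
force: [0.9, -1.4, 0.3]
opening: 0.0851
1.6833 [-0.028 -0.042  1.666 -0.     1.517  0.766]
shift [ 0.2795 -0.0851  0.0056] turn [ 7.000e-04 -3.000e-04 -5.609e-01]
```

```bash
python3 -m jog '[0,0.036,-0.011,0,0,0,-0.07, 0,0.072,-0.022,0,0,0,-0.14, 0,0.108,-0.033,0,0,0,-0.21, 0,0.144,-0.044,0,0,0,-0.28, 0,0.18,-0.055,0,0,0,-0.36, 0,0.216,-0.066,0,0,0,-0.43, 0,0.252,-0.077,0.003,0,0,-0.5, 0,0.28,-0.085,0.005,0,0,-0.56]'
python3 - <<'E'
from h import *
c=cap("wrist");cv2.imwrite("pics/w1.png",c["image"][:,:,::-1])
s=bot.sense();print(s["position"],s["joint_pos"].round(3))
print(proj(c,[[.5746,.3126,.223],[.5614,.2492,.223]]))
E
```

```text
time: 2.35
position: [0.5694, 0.2813, 0.3295]
tcp_rot: [0.785, 0.62, -0.0, -0.0]
force: [-0.1, -1.0, 0.3]
opening: 0.0853
[0.57028411 0.28415714 0.32749542] [4.040e-01 4.600e-01 1.084e+00 1.000e-03 1.600e+00 6.320e-01]
[[253.78542094 156.41669881]
 [255.79619069 223.29921098]]
```

View pics/w1.png

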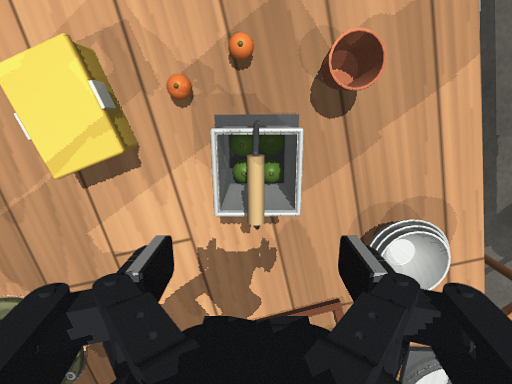

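The wrist view shows the grip at (256,156)–(257,226), centred between the jaws and square to them, with four green limes beneath. I'll descend and close.

```bash
python3 - <<'E'
from h import *
delta([.5685,.281,.204],tool(-13.4))
E
python3 -m jog '[0,0,0,0.02,0,0,0, 0,0,0,0.04,0,0,0, 0,0,0,0.06,0,0,0, 0,0,0,0.08,0,0,0, 0,0,0,0.1,0,0,0, 0,0,0,0.115,0,0,0, 0,0,0,0.125,0,0,0, 0,0,0,0.125,0,0,0]'
python3 - <<'E'
from h import *
c=cap("wrist");cv2.imwrite("pics/w2.png",c["image"][:,:,::-1])
s=bot.sense();print(s["position"],s["force"])
crop(cap("scene"),240,90,400,310,3,"s2")
E
```

```text
shift [-0.0034 -0.0007  0.1235] turn [-0.0027  0.0009  0.0064]
time: 3.07
position: [0.5682, 0.2784, 0.2031]
tcp_rot: [0.786, 0.618, -0.002, -0.0]
force: [-0.4, 0.2, 0.2]
opening: 0.0854
[0.5686919  0.27862799 0.20479541] [ 0.54785179 -0.54620247  0.48071668]
```

View pics/w2.png

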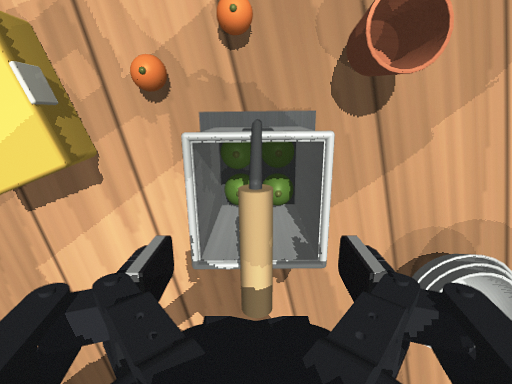

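View pics/s2.png

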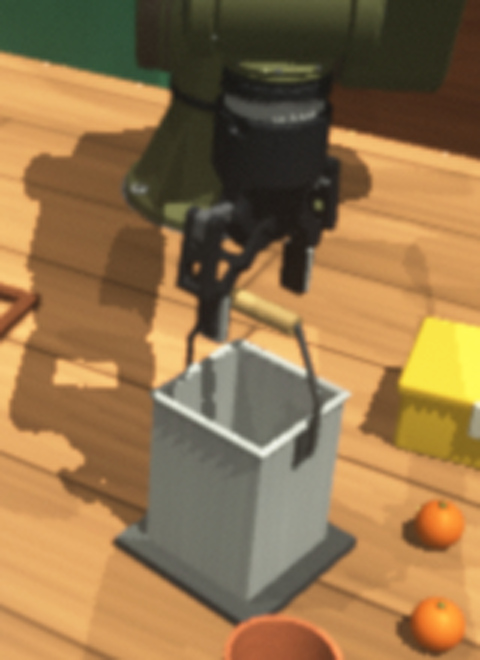

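The bar runs (245–270, 188–318) between the pads, which cross its middle. Closing now.

```bash
python3 -m jog '[1,0,0,0,0,0,0, 1,0,0,0,0,0,0, 1,0,0,0,0,0,0, 1,0,0,0,0,0,0, 1,0,0,0,0,0,0, 1,0,0,0,0,0,0, 1,0,0,0,0,0,0, 1,0,0,0,0,0,0]' 100
python3 -m jog '[1,0,0,-0.004,0,0,0, 1,0,0,-0.01,0,0,0, 1,0,0,-0.018,0,0,0, 1,0,0,-0.028,0,0,0, 1,0,0,-0.038,0,0,0, 1,0,0,-0.046,0,0,0, 1,0,0,-0.05,0,0,0, 1,0,0,-0.05,0,0,0]'
python3 - <<'E'
from h import *
s=bot.sense();print(s["position"],s["force"],s["opening"],s["joint_pos"].round(3))
crop(cap("scene"),240,60,400,310,3,"s3")
E
```

```text
time: 3.83
position: [0.569, 0.2788, 0.2058]
tcp_rot: [0.786, 0.618, 0.0, 0.0]
force: [-0.8, 0.2, 4.5]
opening: 0.0131
time: 4.5
position: [0.5691, 0.2788, 0.2567]
tcp_rot: [0.786, 0.618, 0.001, 0.0]
force: [0.1, -0.0, -5.3]
opening: 0.0128
[0.56914086 0.27884581 0.25669881] [ 0.07677621 -0.04350188 -5.33625166] 0.012805945490999972 [ 0.398  0.474  1.224 -0.     1.442  0.636]
```

View pics/s3.png

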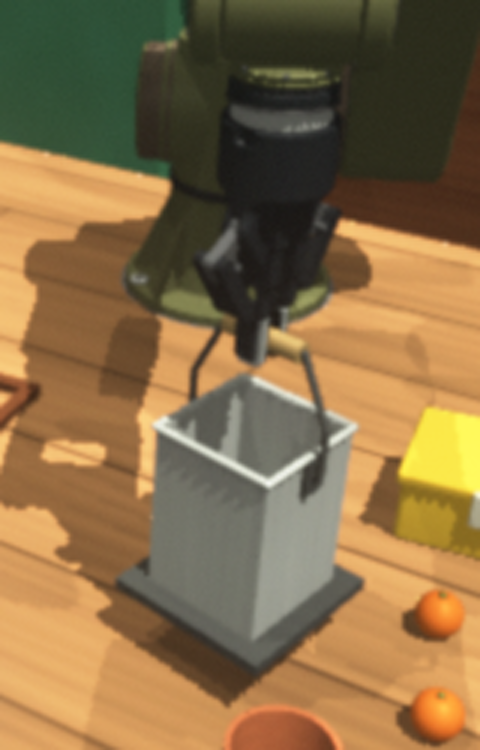

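The pail is lifted level at 5.3 N (about 0.54 kg), as expected. Now I'll carry and turn it so its bail axis is parallel to the cleat.

```bash
python3 - <<'E'
from h import *
delta([.495,.036,.257],tool(-86.1))
E

```

```text
shift [-0.2533 -0.0146 -0.0014] turn [ 3.0000e-04 -8.0000e-04  1.2647e+00]
```

```bash
python3 -m jog '[1,-0.005,0,0,0,0,0.03, 1,-0.015,-0.001,0,0,0,0.08, 1,-0.03,-0.002,0,0,0,0.15, 1,-0.048,-0.003,0,0,0,0.23, 1,-0.068,-0.004,0,0,0,0.32, 1,-0.088,-0.005,0,0,0,0.41, 1,-0.108,-0.006,0,0,0,0.5, 1,-0.128,-0.007,0,0,0,0.59]'
python3 - <<'E'
from h import *
delta([.495,.036,.257],tool(-86.1))
E
```

```text
time: 5.22
position: [0.5311, 0.1548, 0.2547]
tcp_rot: [0.933, 0.36, -0.001, -0.0]
force: [0.4, -0.4, -4.9]
opening: 0.013
shift [-0.1066  0.0637 -0.0023] turn [-2.000e-04  1.100e-03  6.686e-01]
```

```bash
python3 -m jog '[1,-0.018,0.011,0,0,0,0.1, 1,-0.036,0.022,0,0,0,0.2, 1,-0.054,0.033,0,0,0,0.3, 1,-0.071,0.043,0,0,0,0.4, 1,-0.086,0.052,0,0,0,0.5, 1,-0.097,0.058,0,0,0,0.59, 1,-0.104,0.062,0,0,0,0.65, 1,-0.107,0.064,0,0,0,0.67]'
python3 - <<'E'
from h import *
delta([.495,.036,.257],tool(-86.1)); s=bot.sense(); print(s["joint_pos"].round(3),s["force"])
c=cap("scene");crop(c,90,40,350,310,2.2,"s4");crop(cap("top"),250,120,450,280,4,"t4")
E
```

```text
time: 5.88
position: [0.4957, 0.0353, 0.255]
tcp_rot: [0.999, 0.034, -0.0, 0.0]
force: [0.5, 0.8, -5.2]
opening: 0.0131
shift [-0.0007 -0.0007 -0.002 ] turn [ 0.0001  0.0007 -0.0008]
[-0.002  0.163  1.634 -0.     1.346  1.501] [ 0.4514699   0.75641707 -5.22933573]
```

View pics/s4.png

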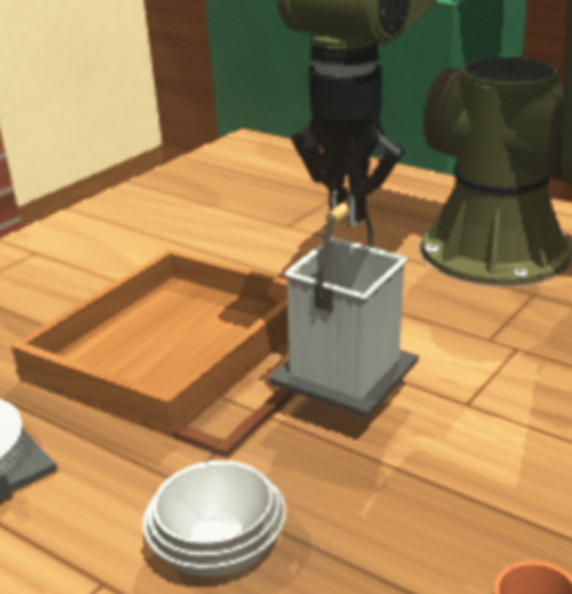

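View pics/t4.png

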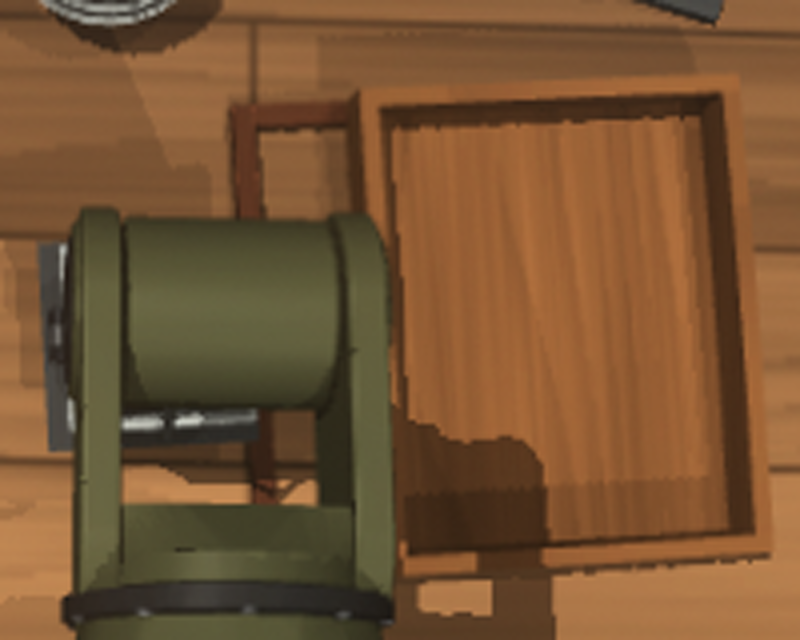

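```bash
python3 - <<'E'
from h import *
c=cap("scene")
for px in [(213.6,212.7),(279.5,202.7),(255.9,227.7)]: print(plane(c,px,.057).round(4))
u=np.array([.068,-.9977]); 
cm=np.array([.500,-.0425])
for px in [(213.6,212.7)]: print((plane(c,px,.057)[:2]-cm)@u)
E
python3 -m jog '[1,0,0,0.008,0,0,0, 1,0,0,0.016,0,0,0, 1,0,0,0.024,0,0,0, 1,0,0,0.03,0,0,0, 1,0,0,0.035,0,0,0, 1,0,0,0.038,0,0,0, 1,0,0,0.04,0,0,0, 1,0,0,0.04,0,0,0]'
python3 - <<'E'
from h import *
c=cap("scene");crop(c,170,120,310,260,4,"s5"); print(bot.sense()["position"],bot.sense()["force"])
E
```

```text
[ 0.5706 -0.0276  0.057 ]
[0.4351 0.0974 0.057 ]
[0.5665 0.1039 0.057 ]
-0.010093496333034474
time: 6.7
position: [0.4963, 0.0365, 0.2149]
tcp_rot: [0.999, 0.036, -0.0, -0.0]
force: [0.7, -0.9, -4.5]
opening: 0.0129
[0.49639901 0.03652324 0.21531737] [-0.16967738  0.09119138 -4.49444358]
```

View pics/s5.png

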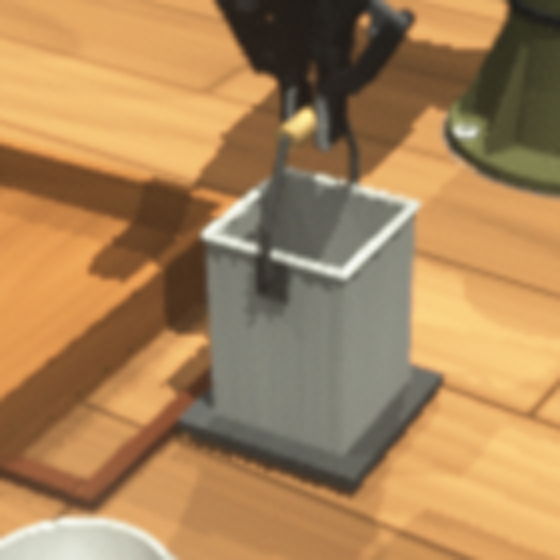

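```bash
python3 -m jog '[1,0,0,0.003,0,0,0, 1,0,0,0.006,0,0,0, 1,0,0.003,0.006,0,0,0, 1,0,0.006,0.006,0,0,0, 1,0,0.009,0.006,0,0,0, 1,0,0.011,0.006,0,0,0, 1,0,0.013,0.006,0,0,0, 1,0,0.013,0.006,0,0,0]'
python3 - <<'E'
from h import *
c=cap("scene");crop(c,170,120,310,260,4,"s6"); print(bot.sense()["position"],bot.sense()["force"])
E
```

```text
time: 7.42
position: [0.4974, 0.0231, 0.2094]
tcp_rot: [0.999, 0.036, 0.0, 0.0]
force: [-0.3, -0.6, -5.1]
opening: 0.0131
[0.49732888 0.02330078 0.2093452 ] [ 0.33795256 -0.03970046 -4.51800383]
```

View pics/s6.png

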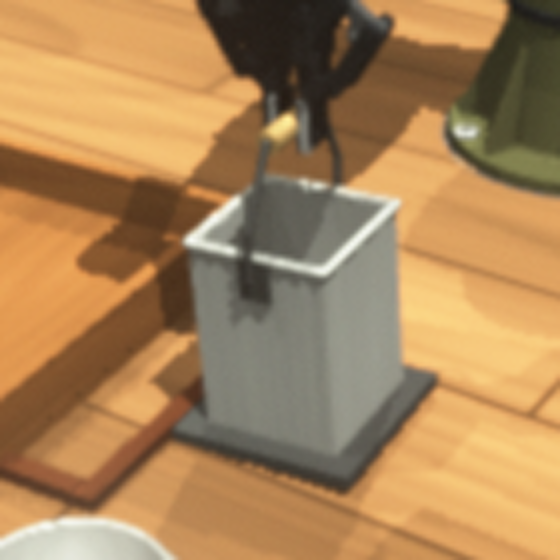

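The foot's edge has met the cleat and the pail leans slightly. I'll ease back a little and set it down.

```bash
python3 -m jog '[1,0,-0.002,0,0,0,0, 1,0,-0.003,0.001,0,0,0, 1,0,-0.003,0.002,0,0,0, 1,0,-0.003,0.003,0,0,0, 1,0,-0.003,0.004,0,0,0, 1,0,-0.003,0.005,0,0,0, 1,0,-0.003,0.006,0,0,0, 1,0,-0.003,0.006,0,0,0]'
python3 - <<'E'
from h import *
c=cap("scene");crop(c,170,120,310,260,4,"s7"); print(bot.sense()["position"],bot.sense()["force"])
E
```

```text
time: 8.13
position: [0.4978, 0.0272, 0.2058]
tcp_rot: [0.999, 0.037, 0.002, -0.001]
force: [-8.8, 5.9, 21.6]
opening: 0.0127
[0.49775271 0.02721736 0.20580476] [-9.34240328  5.85290766 21.76156185]
```

View pics/s7.png

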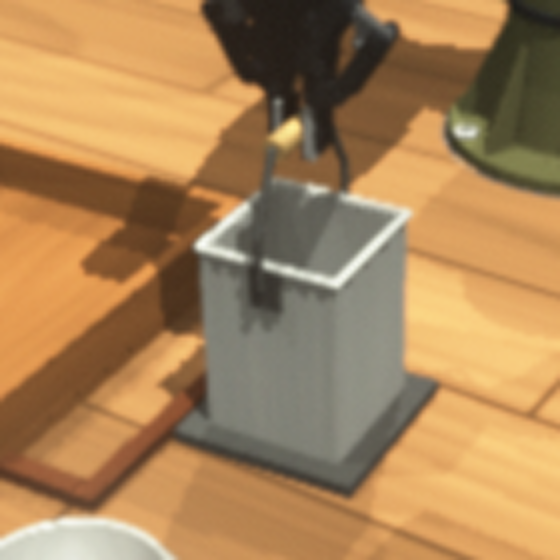

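The pail stands flat with its foot against the cleat (pressing lightly, 21 N). Now I'll pull it over along the pivot arc, first to about 28°.

```bash
python3 -m jog '[1,0,0,-0.003,0,0,0, 1,0,0.01,-0.007,0,0,0, 1,0,0.02,-0.011,0,0,0, 1,0,0.03,-0.014,0,0,0, 1,0,0.041,-0.016,0,0,0, 1,0,0.051,-0.018,0,0,0, 1,0,0.062,-0.018,0,0,0, 1,0,0.062,-0.018,0,0,0]'
python3 - <<'E'
from h import *
c=cap("scene");crop(c,130,100,310,260,4,"s8"); print(bot.sense()["position"],bot.sense()["force"],bot.sense()["moment"])
E
```

```text
time: 8.85
position: [0.5018, -0.0374, 0.2214]
tcp_rot: [0.999, 0.036, 0.0, 0.0]
force: [0.6, 0.3, 3.6]
opening: 0.013
[ 0.50174011 -0.03652092  0.22139218] [-0.22990707  1.71895466  3.13623151] [ 0.30044403  0.0115866  -0.0770804 ]
```

View pics/s8.png

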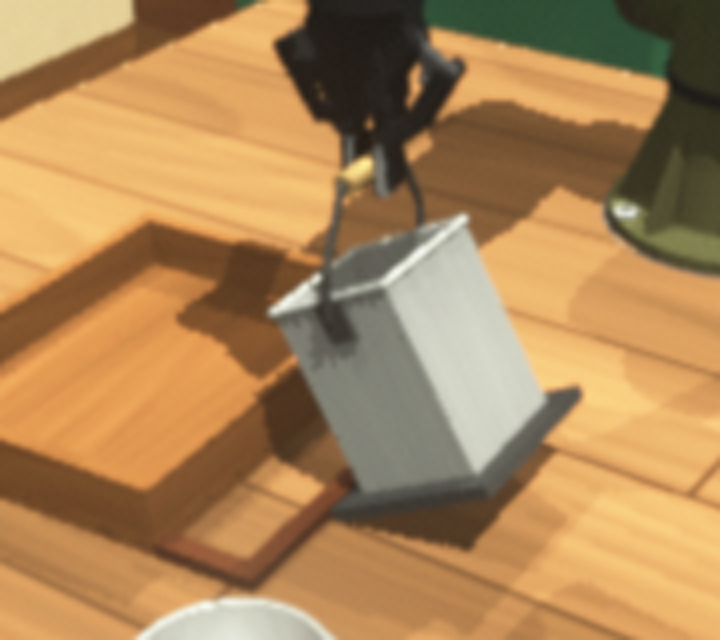

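It is tipping cleanly on the cleat at about 25°, with the bail upright. Next to about 56°.

```bash
python3 -m jog '[1,0,0.012,0,0,0,0, 1,0,0.024,0.001,0,0,0, 1,0,0.036,0.003,0,0,0, 1,0,0.048,0.006,0,0,0, 1,0,0.06,0.01,0,0,0, 1,0,0.072,0.015,0,0,0, 1,0,0.082,0.02,0,0,0, 1,0,0.082,0.02,0,0,0]'
python3 - <<'E'
from h import *
c=cap("scene");crop(c,130,100,310,260,4,"s9"); print(bot.sense()["position"],bot.sense()["force"],bot.sense()["moment"])
E
```

```text
time: 9.57
position: [0.5071, -0.1187, 0.1997]
tcp_rot: [0.999, 0.036, -0.001, -0.0]
force: [0.3, 3.4, -6.2]
opening: 0.0133
[ 0.5072302  -0.11781726  0.20033169] [-0.60713008  4.96535311 -7.68669258] [ 1.21901713  0.10542301 -0.17331294]
```

View pics/s9.png

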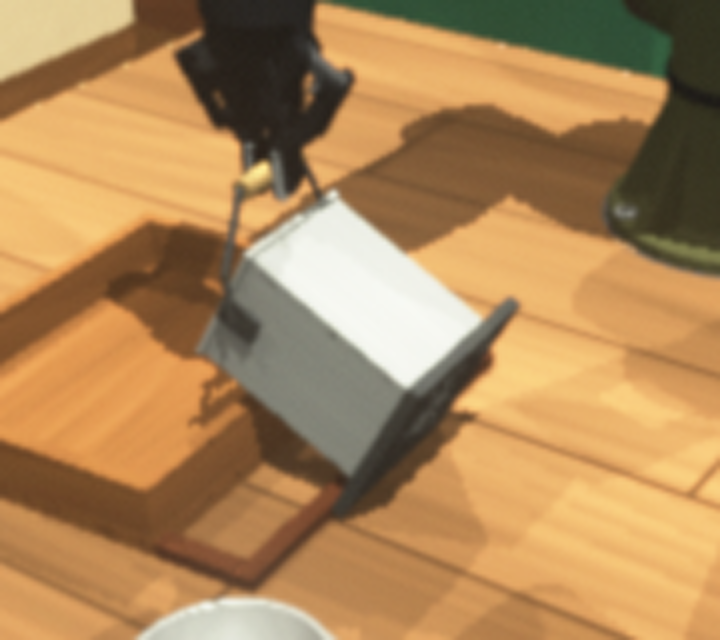

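About 57° and still pivoting on the cleat. The last stretch is down onto the trough's wall.

```bash
python3 -m jog '[1,0,0.004,0.004,0,0,0, 1,0,0.008,0.007,0,0,0, 1,0,0.012,0.01,0,0,0, 1,0,0.016,0.013,0,0,0, 1,0,0.02,0.016,0,0,0, 1,0,0.023,0.019,0,0,0, 1,0,0.025,0.021,0,0,0, 1,0,0.025,0.021,0,0,0]'
python3 - <<'E'
from h import *
c=cap("scene");crop(c,130,100,310,260,4,"s10"); print(bot.sense()["position"],bot.sense()["force"],bot.sense()["moment"])
E
```

```text
time: 10.28
position: [0.5098, -0.1427, 0.1809]
tcp_rot: [0.999, 0.036, 0.001, 0.0]
force: [-1.0, 3.2, 3.1]
opening: 0.0131
[ 0.50977139 -0.14243735  0.18098657] [-1.0864667   3.76867848  4.30047421] [ 0.87824908  0.13197257 -0.04202109]
```

View pics/s10.png

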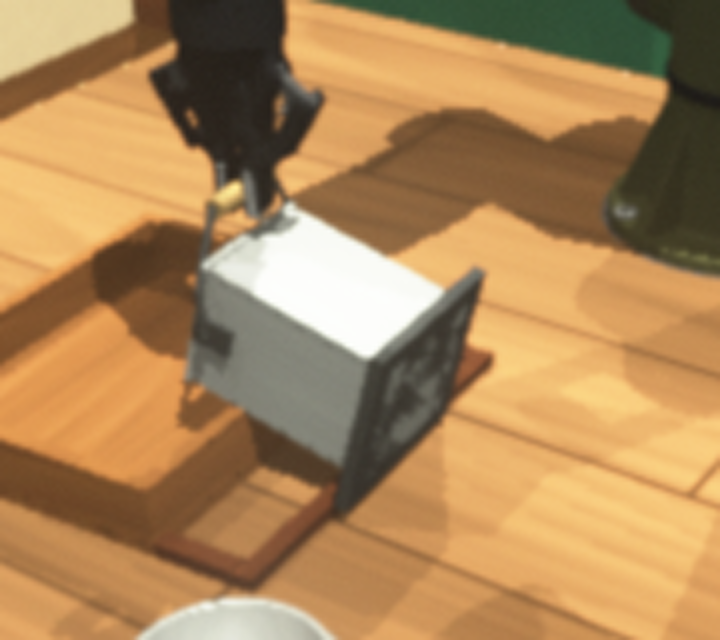

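The pail is leaning on the wall, with its foot beyond the cleat on the worktop. Opening and rising.

```bash
python3 -m jog '[0.8,0,0,0,0,0,0, 0.6,0,0,0,0,0,0, 0.4,0,0,0,0,0,0, 0.2,0,0,0,0,0,0, 0,0,0,0,0,0,0, 0,0,0,0,0,0,0, 0,0,0,-0.01,0,0,0, 0,0,0,-0.03,0,0,0]'
python3 - <<'E'
from h import *
s=bot.sense()
c=cap("scene");crop(c,130,100,310,260,4,"s11"); print(s["position"],s["force"],s["opening"])
E
```

```text
time: 11.0
position: [0.5086, -0.1418, 0.2093]
tcp_rot: [0.999, 0.036, -0.002, -0.001]
force: [0.5, -0.1, -0.2]
opening: 0.0856
[ 0.50859866 -0.1417611   0.20929212] [ 0.50355746 -0.14426313 -0.20072638] 0.08562241463474055
```

View pics/s11.png

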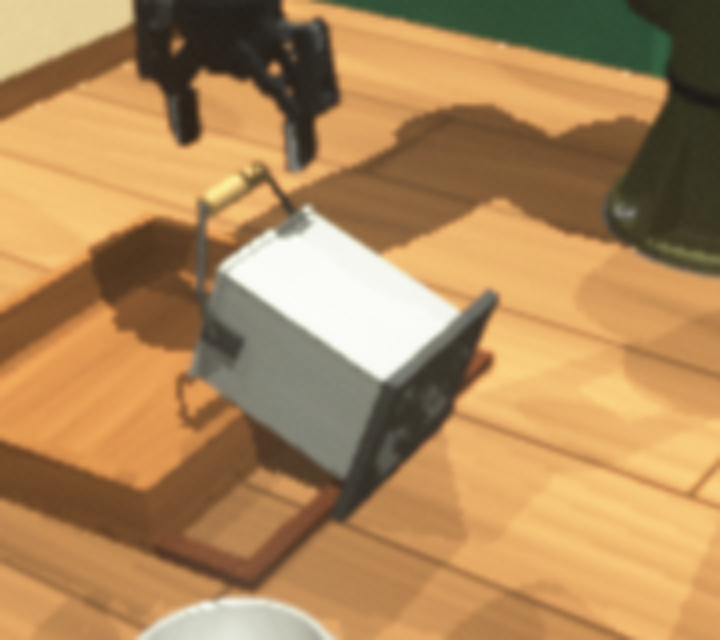

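Released: the pail rests on the wall, mouth over the trough. Now up and over to view the foot's upper edge.

```bash
python3 -m jog '[0,0,0,-0.03,0,0,0, 0,0,-0.005,-0.06,0,0,0, 0,0,-0.03,-0.08,0,0,0, 0,0,-0.06,-0.09,0,0,0, 0,0,-0.09,-0.09,0,0,0, 0,0,-0.12,-0.09,0,0,0, 0,0,-0.14,-0.09,0,0,0, 0,0,-0.15,-0.09,0,0,0]'
python3 - <<'E'
from h import *
s=bot.sense();print(s["position"],s["joint_pos"].round(3))
for n in ["wrist","scene"]:
    c=cap(n); 
    if n=="wrist": cv2.imwrite("pics/w12.png",c["image"][:,:,::-1]); np.save("w12.npy",c,allow_pickle=True)
    else: crop(c,130,100,310,260,4,"s12"); np.save("s12.npy",c,allow_pickle=True)
E
```

```text
time: 11.72
position: [0.4982, 0.0096, 0.3013]
tcp_rot: [0.999, 0.037, 0.001, -0.0]
force: [-0.4, 0.1, -0.7]
opening: 0.0857
[0.49820379 0.00961493 0.30127527] [-0.054  0.136  1.558  0.     1.447  1.442]
```

View pics/w12.png

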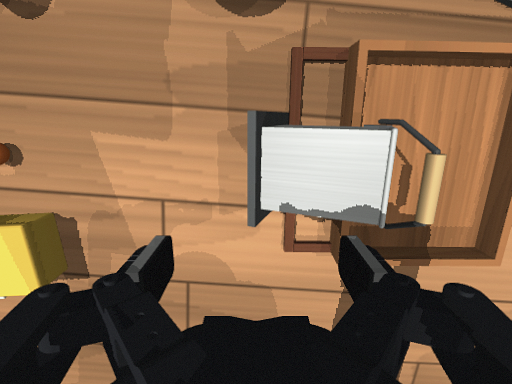

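View pics/s12.png

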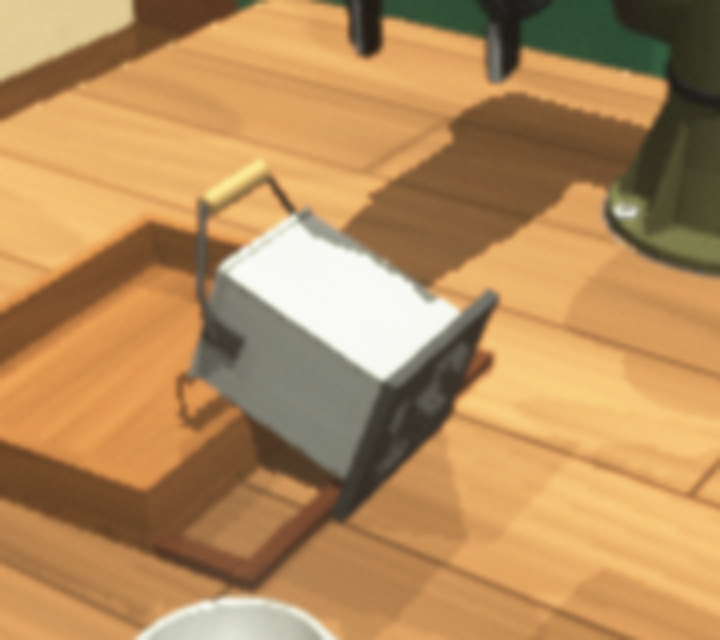

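```bash
python3 - <<'E'
from h import *
w=np.load("w12.npy",allow_pickle=True).item();s=np.load("s12.npy",allow_pickle=True).item()
crop(w,225,95,325,245,5,"w12c");crop(s,205,165,265,235,9,"s12c")
E
```

```text
(no output)
```

View pics/w12c.png

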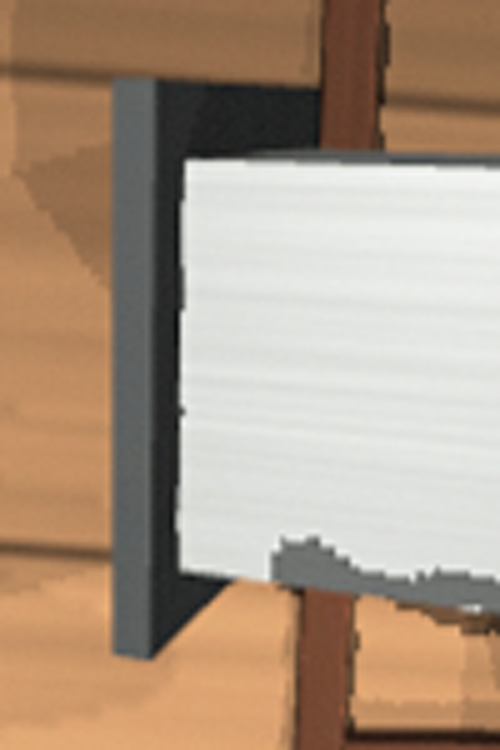

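View pics/s12c.png

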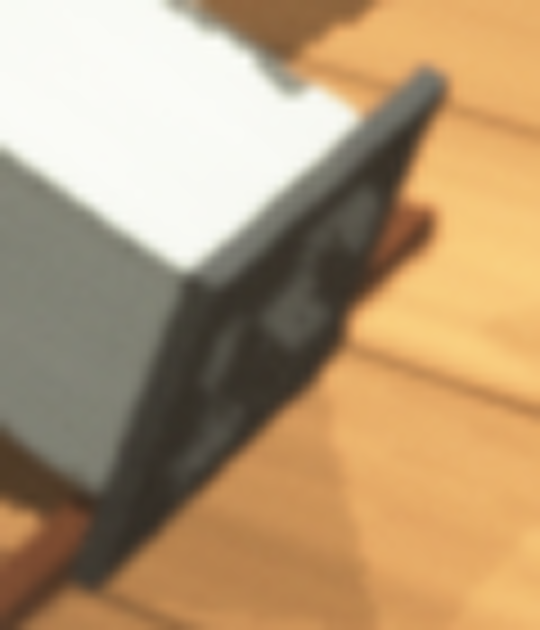

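```bash
python3 - <<'E'
from h import *
w=np.load("w12.npy",allow_pickle=True).item();s=np.load("s12.npy",allow_pickle=True).item()
L={"o+":((247.6,110.6),(228,197.4)),"i+":((256.4,111),(225.8,195.6)),"o-":((247.6,226),(254.4,175)),"i-":((255.4,226.6),(252.2,172.6))}
P={}
for k,(a,b) in L.items(): P[k],e=tri(w,a,s,b);print(k,P[k].round(4),round(e,4))
print("bottom corner",plane(s,(215.6,230),0).round(4))
print("mean",sum(P.values())/4)
u=np.array([.068,-.9977]); print("u",((sum(P.values())/4)[:2]-np.array([.500,-.0425]))@u, "edge len",np.linalg.norm(P["o+"]-P["o-"]))
b=plane(s,(215.6,230),0); v=P["o+"]-b; print(v, np.degrees(np.arctan2(v[2],-(v[:2]@u))), np.linalg.norm(v))
for z in (.12,.128): print([plane(w,a,z).round(4) for a,_ in L.values()])
E
```

```text
o+ [0.5699 0.0237 0.1228] 0.0018
i+ [0.5694 0.0149 0.1248] 0.0008
o- [0.4307 0.0142 0.1184] 0.0027
i- [0.4315 0.0056 0.1233] 0.0005
bottom corner [ 0.5703 -0.0252  0.    ]
mean [0.50037047 0.01462058 0.12230096]
u -0.0569640103571717 edge len 0.1395527251863896
[-0.00036318  0.04886142  0.12276098] 68.33175440922402 0.132128073173529
[array([0.5694, 0.0245, 0.12  ]), array([0.5697, 0.0146, 0.12  ]), array([0.4304, 0.0152, 0.12  ]), array([0.4303, 0.0053, 0.12  ])]
[array([0.5693, 0.0243, 0.128 ]), array([0.5696, 0.0146, 0.128 ]), array([0.4337, 0.0152, 0.128 ]), array([0.4336, 0.0056, 0.128 ])]
```

The foot's upper edge centre is (0.500, 0.0146), z≈0.125. The pail leans about 68°, and the edge measures 0.139 m against the true 0.136, which agrees. Now I'll tilt the tool -22° to align it with the plate.

```bash
python3 - <<'E'
from h import *
delta([.497,.065,.251],tool(-86.1,-22))
print(R.from_quat(tool(-86.1,-22)).as_matrix().round(3))
E
```

```text
shift [ 0.0028 -0.0565  0.0499] turn [-0.3839 -0.002   0.0064]
[[ 0.998  0.063  0.025]
 [ 0.068 -0.925 -0.374]
 [ 0.     0.375 -0.927]]
```

```bash
python3 -m jog '[0,0,-0.01,0,-0.06,0,0, 0,0.001,-0.02,0.005,-0.12,0,0, 0,0.001,-0.03,0.015,-0.18,0,0, 0,0.002,-0.04,0.025,-0.24,0,0, 0,0.002,-0.05,0.035,-0.3,0,0, 0,0.003,-0.056,0.045,-0.35,0,0, 0,0.003,-0.056,0.05,-0.384,0,0, 0,0.003,-0.056,0.05,-0.384,0,0]'
python3 - <<'E'
from h import *
s=bot.sense(); print(s["joint_pos"].round(3))
delta([.5008,.009,.112],tool(-86.1,-22))
c=cap("wrist");cv2.imwrite("pics/w13.png",c["image"][:,:,::-1])
crop(cap("scene"),130,60,310,260,3,"s13")
E
```

```text
time: 12.48
position: [0.4972, 0.0633, 0.2489]
tcp_rot: [0.981, 0.036, 0.005, 0.192]
force: [-0.6, -1.0, -0.6]
opening: 0.0857
[ 0.235  0.223  1.619 -0.387  1.383  1.821]
shift [ 1.000e-04 -1.200e-03  1.473e-01] turn [0.0022 0.001  0.0059]
```

View pics/w13.png

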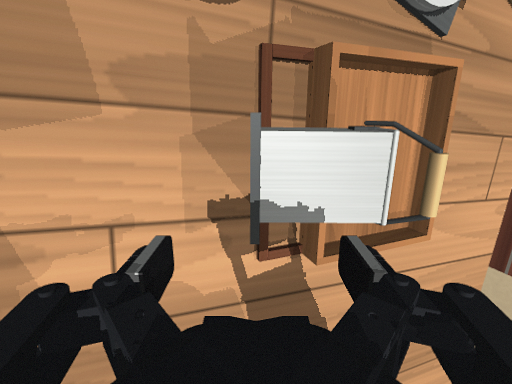

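View pics/s13.png

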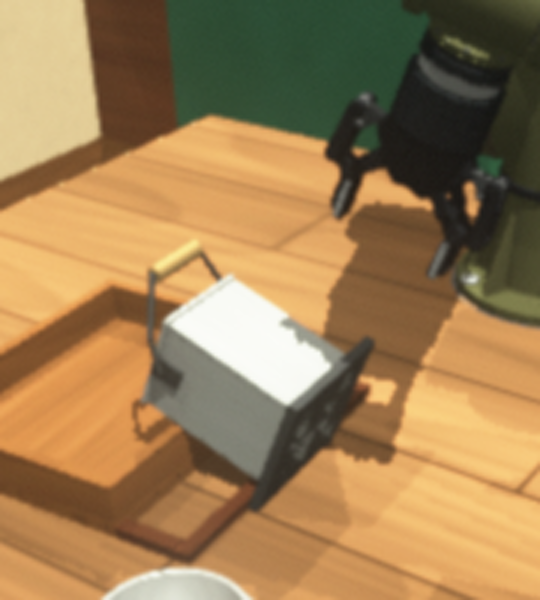

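The plate appears edge-on at x≈256, exactly between the jaws and parallel to the pads. Advancing along the tool's z axis.

```bash
python3 -m jog '[0,0,0,0.02,0,0,0, 0,0,-0.001,0.04,0,0,0, 0,0,-0.001,0.06,0,0,0, 0,0,-0.001,0.08,0,0,0, 0,0,-0.001,0.1,0,0,0, 0,0,-0.001,0.12,0,0,0, 0,0,-0.001,0.135,0,0,0, 0,0,-0.001,0.14,0,0,0]'
python3 - <<'E'
from h import *
s=bot.sense(); print(s["force"])
delta([.5008,.009,.112],tool(-86.1,-22))
c=cap("wrist");cv2.imwrite("pics/w14.png",c["image"][:,:,::-1])
crop(cap("scene"),170,100,290,250,4,"s14")
E
```

```text
time: 13.25
position: [0.5008, 0.0105, 0.119]
tcp_rot: [0.981, 0.035, 0.006, 0.19]
force: [0.1, -0.7, -0.3]
opening: 0.0855
[ 0.07107898 -0.74089711 -0.27764229]
shift [-0.0001 -0.0012  0.0071] turn [-0.0007  0.0006  0.0027]
```

View pics/w14.png

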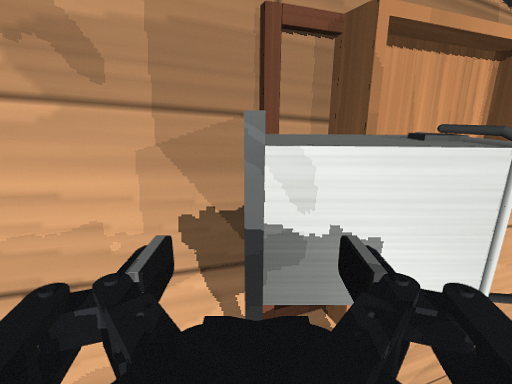

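View pics/s14.png

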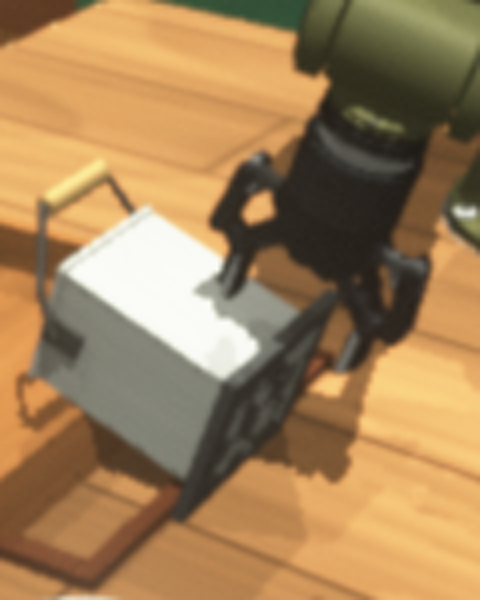

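```bash
python3 -m jog '[0.2,0,-0.001,0.003,0,0,0, 0.4,0,-0.001,0.005,0,0,0, 0.6,0,-0.001,0.005,0,0,0, 0.8,0,-0.001,0.005,0,0,0, 1,0,-0.001,0.005,0,0,0, 1,0,-0.001,0.005,0,0,0, 1,0,-0.001,0.005,0,0,0, 1,0,-0.001,0.005,0,0,0]' 100
python3 - <<'E'
from h import *
s=bot.sense(); print(s["force"],s["moment"],s["opening"])
c=cap("wrist");cv2.imwrite("pics/w15.png",c["image"][:,:,::-1])
crop(cap("scene"),170,100,290,250,4,"s15")
E
```

```text
time: 14.02
position: [0.5014, 0.0115, 0.1157]
tcp_rot: [0.981, 0.036, 0.007, 0.191]
force: [-1.3, 0.4, 5.7]
opening: 0.0071
[-1.33698623  0.4192042   5.72053214] [ 0.04053117  0.21352133 -0.23601649] 0.007090448200957693
```

View pics/w15.png

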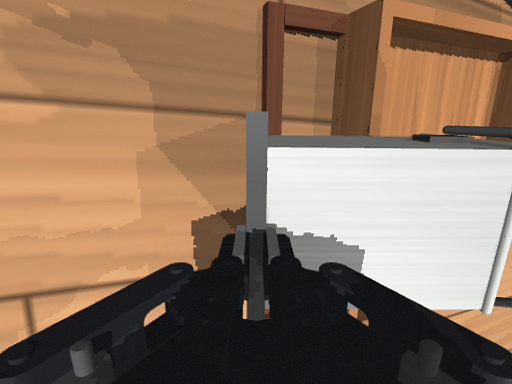

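View pics/s15.png

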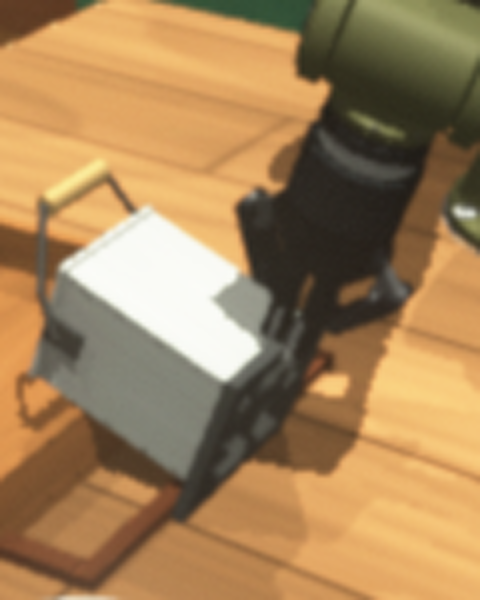

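The plate is gripped square (opening 7 mm). Now I'll raise it by rotating about the trough's edge, first 18°, to about 86°.

```bash
python3 -m jog '[1,0,0.001,-0.002,0,0,0, 1,0,0.006,-0.007,0.052,0,0, 1,0,0.012,-0.012,0.105,0,0, 1,0,0.018,-0.017,0.157,0,0, 1,0,0.024,-0.021,0.209,0,0, 1,0,0.031,-0.025,0.262,0,0, 1,0,0.037,-0.028,0.314,0,0, 1,0,0.037,-0.028,0.314,0,0]'
python3 - <<'E'
from h import *
s=bot.sense(); print(s["force"],s["moment"],s["opening"],s["joint_pos"].round(2))
crop(cap("scene"),130,80,290,250,4,"s16");crop(cap("top"),290,130,460,270,4,"t16")
E
```

```text
time: 14.78
position: [0.5031, -0.0136, 0.1556]
tcp_rot: [0.999, 0.035, 0.002, 0.034]
force: [0.4, -0.3, -4.0]
opening: 0.0067
[ 0.44569643 -0.26703182 -4.02404975] [ 0.26998878  0.04534353 -0.05163153] 0.006653306932362909 [-0.07  0.27  1.74 -0.07  1.12  1.46]
```

View pics/s16.png

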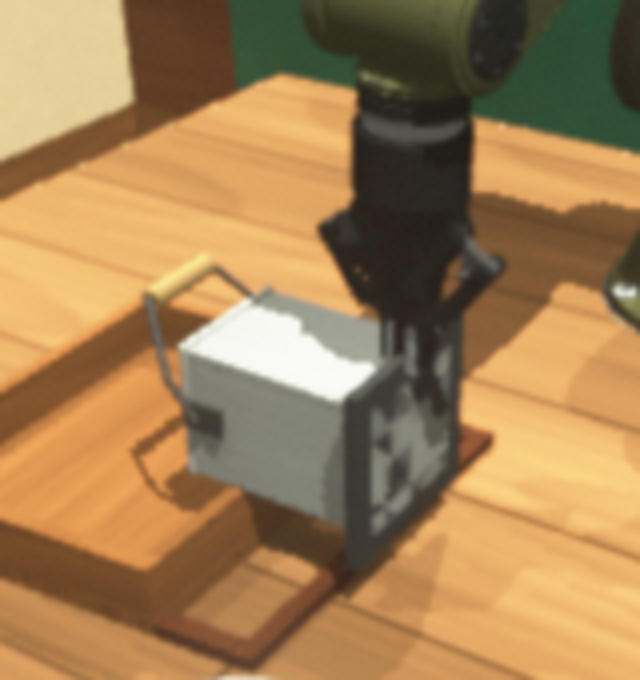

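View pics/t16.png

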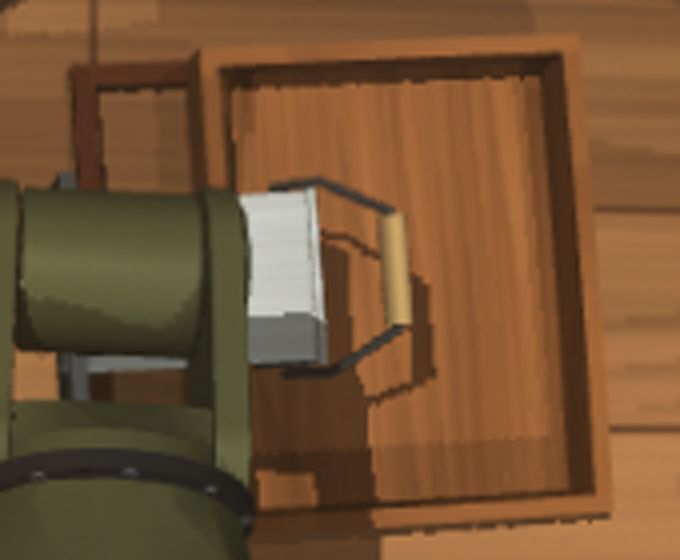

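Level at about 86° and held, with the mouth inside the trough. Continuing another 21°.

```bash
python3 -m jog '[1,0,0.005,-0.005,0.052,0,0, 1,0,0.011,-0.01,0.105,0,0, 1,0,0.017,-0.015,0.157,0,0, 1,0,0.023,-0.019,0.209,0,0, 1,0,0.03,-0.023,0.262,0,0, 1,0,0.036,-0.026,0.314,0,0, 1,0,0.043,-0.029,0.367,0,0, 1,0,0.043,-0.029,0.367,0,0]'
python3 - <<'E'
from h import *
s=bot.sense(); print(s["force"],s["moment"],s["opening"],s["joint_pos"].round(2))
crop(cap("scene"),130,80,290,250,4,"s17");crop(cap("top"),290,130,460,270,4,"t17")
E
```

```text
time: 15.55
position: [0.5061, -0.054, 0.187]
tcp_rot: [0.988, 0.035, -0.006, -0.148]
force: [-0.5, 3.6, 2.4]
opening: 0.0071
[-0.45687263  3.55954218  2.43372051] [ 0.16099346 -0.08809706 -0.01110192] 0.007050839966713998 [-0.31  0.3   1.65  0.29  1.31  1.1 ]
```

View pics/s17.png

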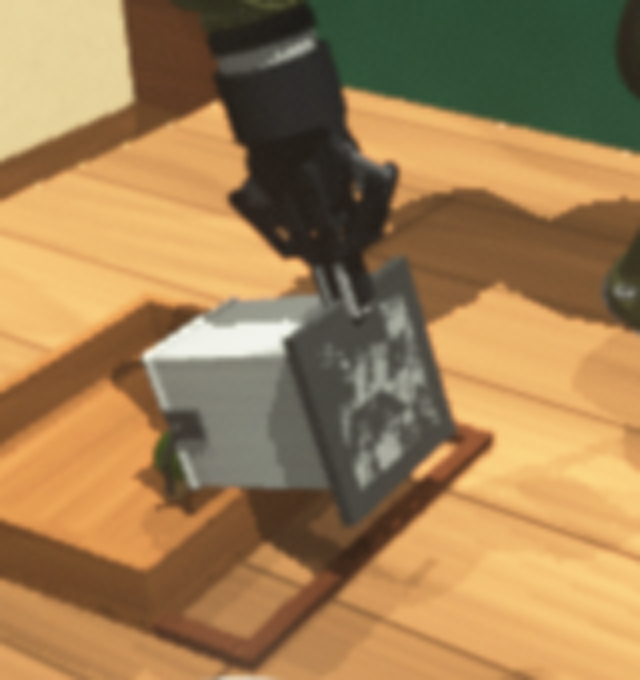

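View pics/t17.png

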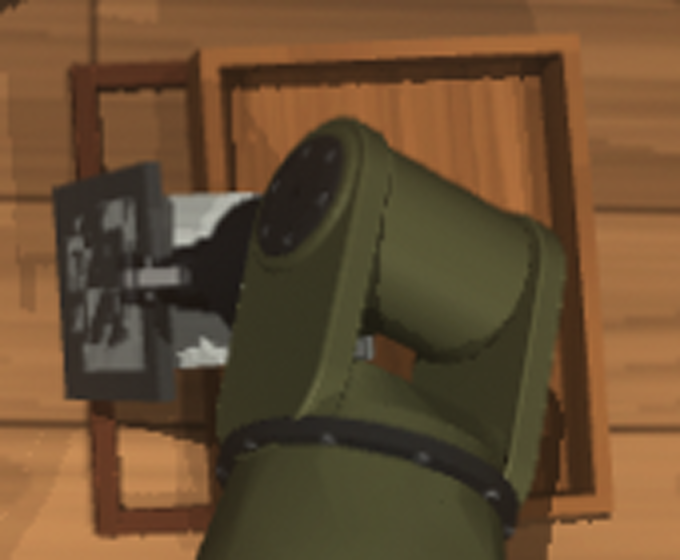

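```bash
python3 -m jog '[1,0,0,0,0,0,0, 1,0,0,0,0,0,0, 1,0,0,0,0,0,0, 1,0,0,0,0,0,0, 1,0,0,0,0,0,0, 1,0,0,0,0,0,0, 1,0,0,0,0,0,0, 1,0,0,0,0,0,0]'
python3 - <<'E'
from h import *
s=bot.sense(); print(s["force"],s["moment"],s["opening"])
crop(cap("scene"),90,120,290,270,4,"s18");c=cap("wrist");cv2.imwrite("pics/w18.png",c["image"][:,:,::-1])
E
```

```text
time: 16.32
position: [0.5059, -0.053, 0.187]
tcp_rot: [0.988, 0.036, -0.005, -0.148]
force: [0.1, 0.9, 0.6]
opening: 0.0068
[0.07859871 0.9290492  0.59721514] [-0.20176766  0.00097024  0.02205368] 0.0067745610445476305
```

View pics/s18.png

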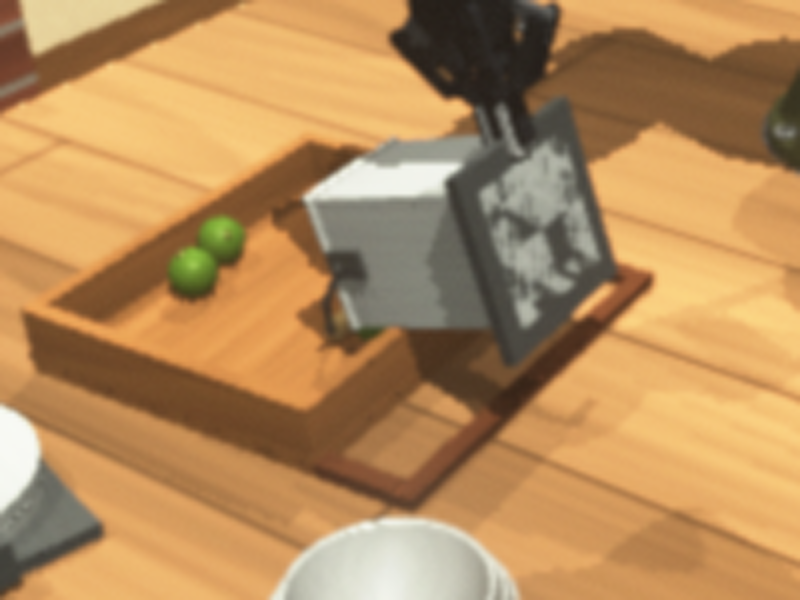

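View pics/w18.png

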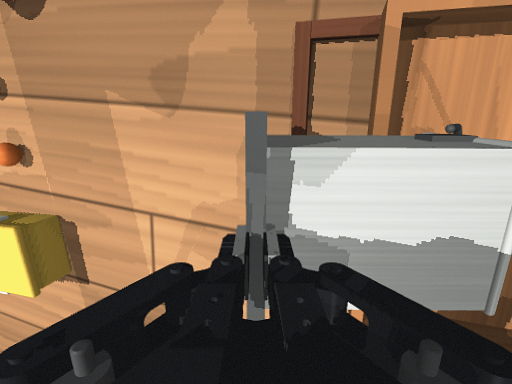

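Two limes lie at (192,272) and (220,240) by the far wall. Something green shows under the mouth at (365,328), where the bail has swung down. I'll lift a little and tilt further to clear it.

```bash
python3 -m jog '[1,0,-0.001,-0.006,0,0,0, 1,0,-0.003,-0.014,0,0,0, 1,0,-0.005,-0.022,0.02,0,0, 1,0,-0.005,-0.03,0.06,0,0, 1,0,-0.003,-0.038,0.1,0,0, 1,0,0.001,-0.046,0.14,0,0, 1,0,0.007,-0.054,0.175,0,0, 1,0,0.007,-0.054,0.175,0,0]'
python3 - <<'E'
from h import *
s=bot.sense(); print(s["force"],s["moment"],s["opening"],s["joint_pos"].round(2))
crop(cap("scene"),90,80,290,270,4,"s19");crop(cap("top"),290,130,460,270,4,"t19")
E
```

```text
time: 17.08
position: [0.5078, -0.0773, 0.2375]
tcp_rot: [0.972, 0.035, -0.008, -0.234]
force: [-0.3, -0.8, -3.5]
opening: 0.007
[-0.29489372 -0.82444334 -3.54086812] [-0.41210779 -0.01382745 -0.03928878] 0.006969579665986893 [-0.42  0.31  1.55  0.42  1.52  1.01]
```

View pics/s19.png

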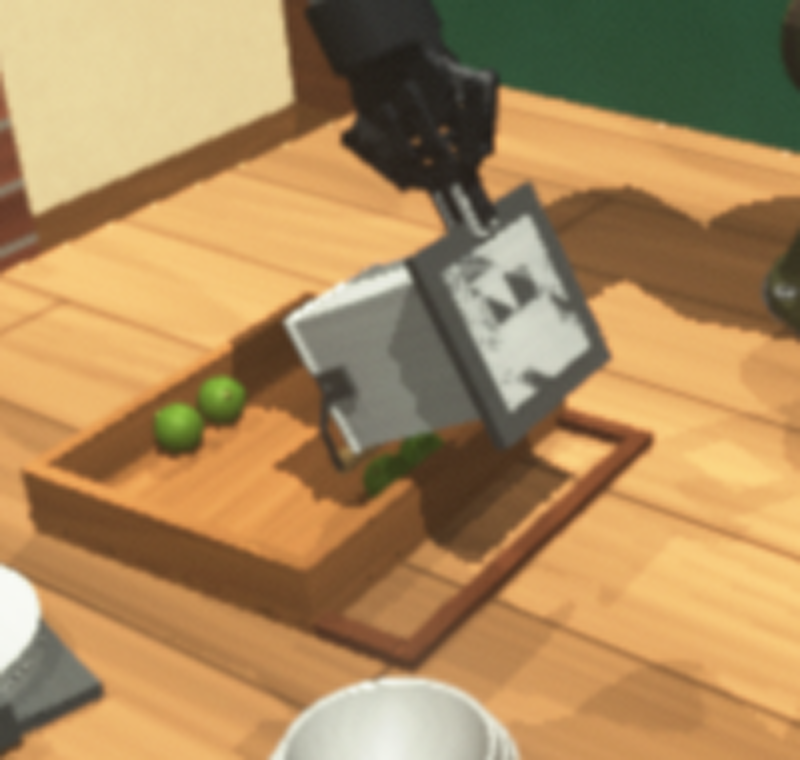

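View pics/t19.png

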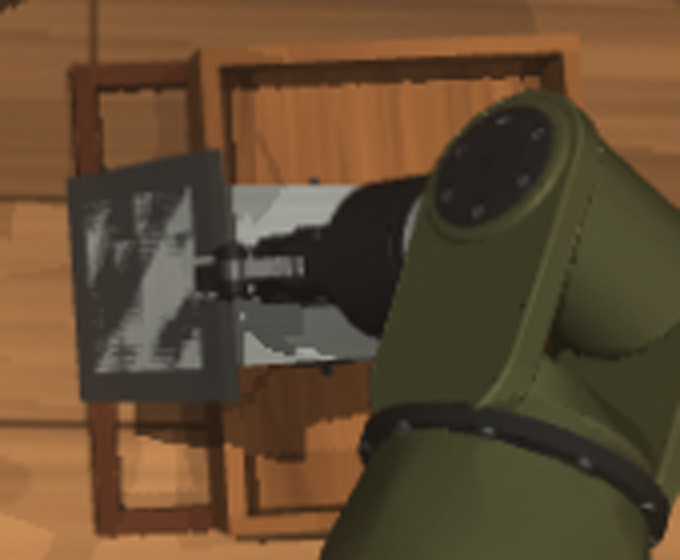

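All four limes are visible in the trough: (180,428) and (220,400) by the far wall, (385,475) and (420,448) by the near wall. The load is now about 3.5 N, which fits an empty pail. Next I'll level the pail while still lifted, so the bail clears the limes.

```bash
python3 - <<'E'
from h import *
delta([.5031,-.0136,.19],tool(-86.1,-4))
E
```

```text
shift [ 0.0001 -0.0346  0.0698] turn [-0.5409  0.001   0.0038]
```

```bash
python3 -m jog '[1,0,-0.005,0.006,-0.07,0,0, 1,0,-0.01,0.016,-0.15,0,0, 1,0,-0.016,0.027,-0.23,0,0, 1,0,-0.021,0.038,-0.31,0,0, 1,0,-0.026,0.049,-0.39,0,0, 1,0,-0.031,0.06,-0.47,0,0, 1,0,-0.035,0.07,-0.54,0,0, 1,0,-0.035,0.07,-0.54,0,0]'
python3 - <<'E'
from h import *
s=bot.sense(); print(s["force"],s["moment"],s["opening"],s["joint_pos"].round(2))
crop(cap("scene"),90,80,290,270,4,"s20");crop(cap("top"),290,130,460,270,4,"t20")
delta([.5014,.0125,.135],tool(-86.1,-22))
E
```

```text
time: 17.85
position: [0.502, -0.0099, 0.1889]
tcp_rot: [0.999, 0.038, 0.001, 0.036]
force: [-1.3, -0.2, -4.6]
opening: 0.0067
[-1.32498913 -0.15679783 -4.58780887] [0.38161608 0.03793599 0.01316638] 0.006711817298813926 [-0.06  0.23  1.71 -0.08  1.19  1.46]
shift [ 0.0005 -0.0278  0.0533] turn [-0.317  -0.0015  0.0069]
```

View pics/s20.png

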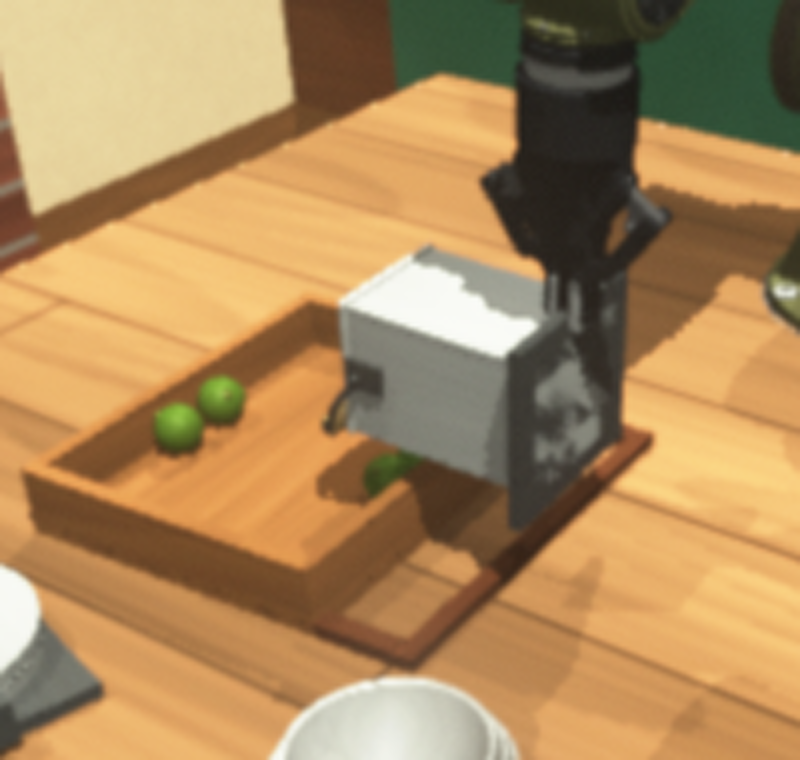

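View pics/t20.png

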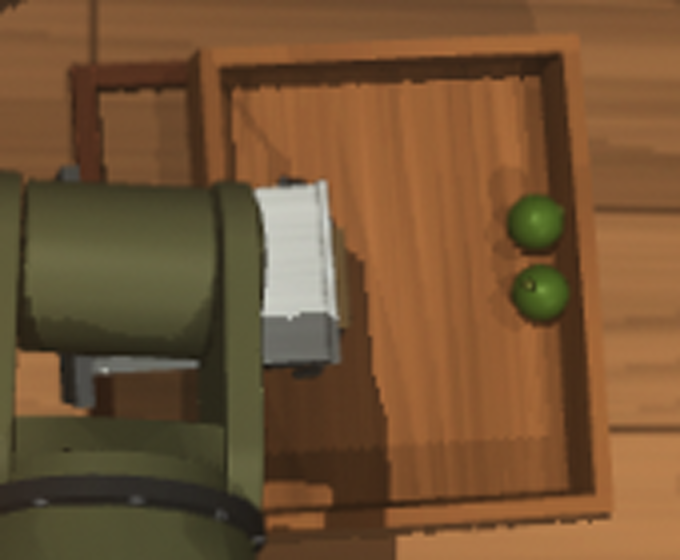

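```bash
python3 -m jog '[1,0,-0.004,0.007,-0.045,0,0, 1,0,-0.008,0.015,-0.09,0,0, 1,0,-0.012,0.023,-0.135,0,0, 1,0,-0.016,0.031,-0.18,0,0, 1,0,-0.02,0.039,-0.225,0,0, 1,0,-0.024,0.046,-0.27,0,0, 1,0,-0.028,0.053,-0.317,0,0, 1,0,-0.028,0.053,-0.317,0,0]'
python3 - <<'E'
from h import *
s=bot.sense(); print(s["force"],s["moment"],s["opening"])
crop(cap("scene"),90,80,290,270,4,"s21")
delta([.5014,.0120,.1155],tool(-86.1,-22))
E
```

```text
time: 18.62
position: [0.5005, 0.0119, 0.1339]
tcp_rot: [0.981, 0.036, 0.006, 0.192]
force: [-0.7, 0.5, -4.4]
opening: 0.007
[-0.69027806  0.53277807 -4.36026462] [ 0.7277518   0.15340777 -0.03438981] 0.007029623796840747
shift [ 0.0005 -0.0075  0.0177] turn [-0.0007 -0.0003  0.0053]
```

View pics/s21.png

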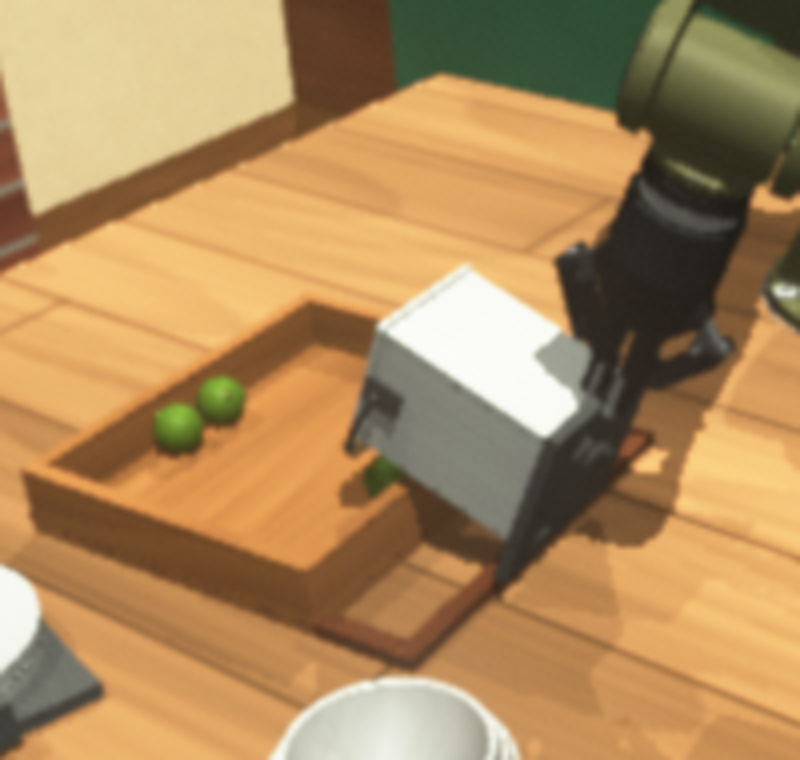

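```bash
python3 -m jog '[1,0,-0.003,0.003,0,0,0, 1,0,-0.005,0.006,0,0,0, 1,0,-0.007,0.009,0,0,0, 1,0,-0.008,0.012,0,0,0, 1,0,-0.009,0.014,0,0,0, 1,0,-0.009,0.016,0,0,0, 1,0,-0.009,0.017,0,0,0, 1,0,-0.009,0.017,0,0,0]'
python3 - <<'E'
from h import *
s=bot.sense(); print(s["force"],s["moment"],s["opening"])
c=cap("scene");crop(c,180,150,280,240,7,"s22")
E
```

```text
time: 19.33
position: [0.5011, 0.0134, 0.1163]
tcp_rot: [0.981, 0.036, 0.007, 0.191]
force: [-1.2, -0.0, -1.8]
opening: 0.007
[-1.16885714 -0.03199074 -1.81007189] [ 0.47696886  0.13647953 -0.12226497] 0.0069759148323471475
```

View pics/s22.png

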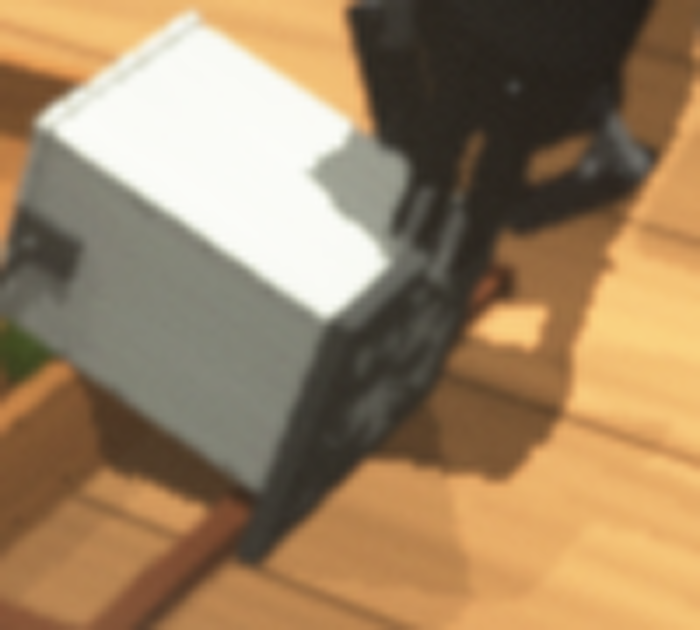

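The foot is just touching (the load fell from 4.4 to 1.8 N), beyond the cleat. I'll lower a last 2 mm, then open.

```bash
python3 -m jog '[1,0,0,0.001,0,0,0, 1,0,0,0.002,0,0,0, 0.9,0,0,0.002,0,0,0, 0.7,0,0,0.001,0,0,0, 0.5,0,0,0,0,0,0, 0.2,0,0,0,0,0,0, 0,0,0,0,0,0,0, 0,0,0,-0.005,0,0,0]'
python3 - <<'E'
from h import *
s=bot.sense(); print(s["force"],s["moment"],s["opening"])
c=cap("scene");crop(c,180,150,280,240,7,"s23")
E
```

```text
time: 20.05
position: [0.5005, 0.0151, 0.1201]
tcp_rot: [0.981, 0.036, 0.006, 0.191]
force: [0.1, 0.5, -0.3]
opening: 0.0683
[ 0.08327893  0.54269122 -0.26225168] [0.23763938 0.07841125 0.03116359] 0.06833561509226525
```

View pics/s23.png

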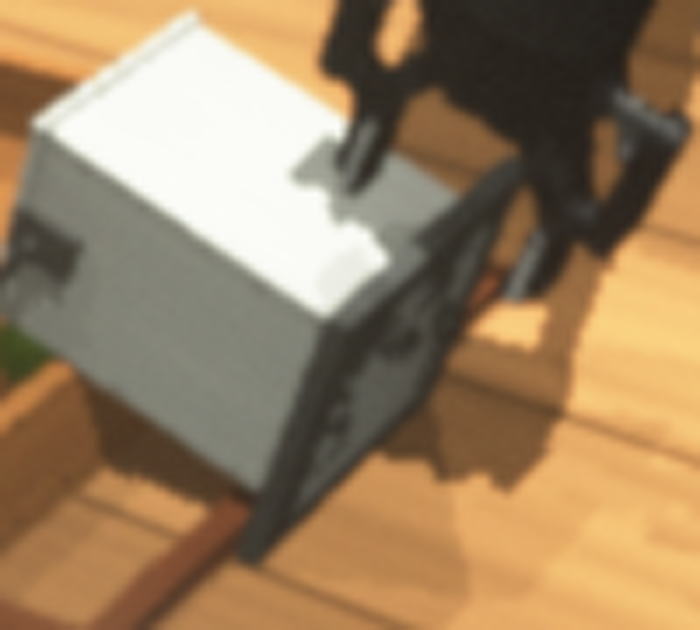

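Released and stable. I'll retreat along the tool axis and then check with all views.

```bash
python3 -m jog '[0,0,0,-0.02,0,0,0, 0,0,0,-0.04,0,0,0, 0,0,0,-0.06,0,0,0, 0,0,0,-0.09,0,0,0, 0,0,0,-0.12,0,0,0, 0,0,0,-0.15,0,0,0, 0,0,0,-0.18,0,0,0, 0,0,0,-0.2,0,0,0]'
python3 -m jog '[0,-0.02,-0.02,0,0,0,0, 0,-0.04,-0.05,0,0,0,0, 0,-0.06,-0.08,0,0,0,0, 0,-0.08,-0.11,0,0,0,0, 0,-0.1,-0.14,0,0,0,0, 0,-0.1,-0.16,0,0,0,0, 0,-0.1,-0.18,0,0,0,0, 0,-0.1,-0.18,0,0,0,0]'
python3 - <<'E'
from h import *
s=bot.sense(); print(s["force"],s["position"],s["opening"])
c=cap("scene");cv2.imwrite("pics/s24.png",c["image"][:,:,::-1]);crop(c,90,140,280,250,4,"s24c")
c=cap("top");cv2.imwrite("pics/t24.png",c["image"][:,:,::-1]);crop(c,270,120,460,270,4,"t24c")
E
```

```text
time: 20.77
position: [0.4955, 0.0912, 0.3091]
tcp_rot: [0.981, 0.036, 0.008, 0.191]
force: [0.3, -0.4, 0.2]
opening: 0.0854
time: 21.43
position: [0.3827, 0.2515, 0.2373]
tcp_rot: [0.981, 0.037, 0.007, 0.191]
force: [0.7, 0.1, 0.2]
opening: 0.0852
[0.68193494 0.06111211 0.16430068] [0.38271712 0.25149858 0.23728583] 0.08521861690434471
```

View pics/s24c.png

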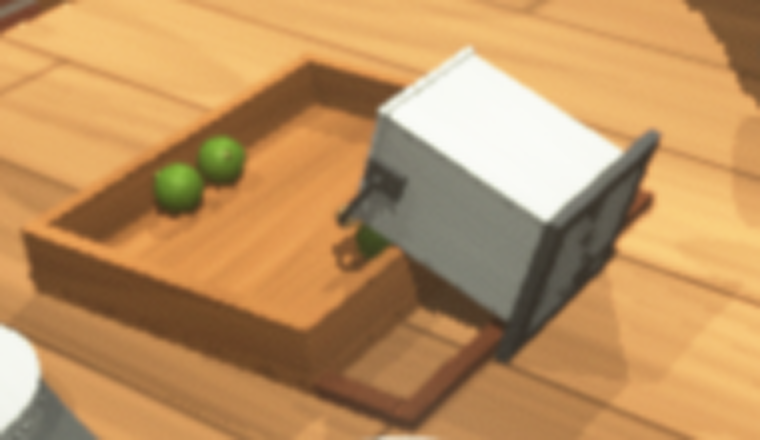

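View pics/t24c.png

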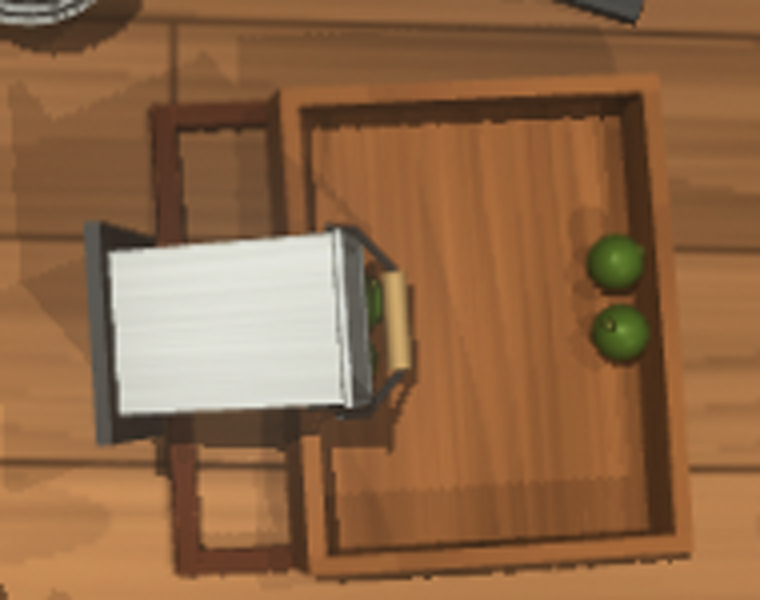

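View pics/t24.png

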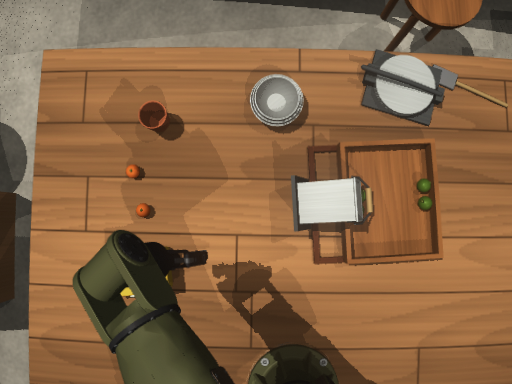

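View pics/s24.png

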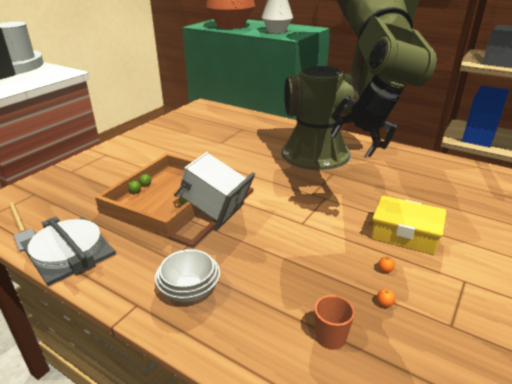

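Final views: the pail leans on the wall with its foot at top (300,203), beyond the cleat. Two limes are by the far wall at top (425,186) and (426,203). The other two are under the mouth, with green showing at top crop (375,300) and (372,355). The bowls, cup, box and oranges are at their starting pixels, and the gripper is clear.

```bash
python3 - <<'E'
from h import *
s=bot.sense(); print(s["time"],s["force"].round(2),abs(s["joint_velocities"]).max())
print(bot.finish_job())
E
```

```text
21.5333 [ 0.21 -1.1  -0.5 ] 0.02735711231907414
the job is handed in; nothing more can be done
None
```

The job is done and handed in at 21.5 s; no verdict came back.

- **Carry and lean:** I carried the pail by its bail to the cleat, set its foot down against it and pulled it over. It leaned on the trough's edge at a measured 68° with the limes inside, and I let go.
- **Tipping:** I took it by the bottom rim and raised that to about 27° downhill. I lifted the pail a few centimetres clear of the edge to free the last two limes, because the bail had swung down in front of the mouth.
- **Setting back:** I set the foot back on the worktop beyond the cleat, with the pail leaning on the edge again, and let go.

**Last checks:**
- **Limes:** Two lie plainly by the trough's far wall. The other two are mostly hidden under the pail's mouth. All four were seen in the trough while the pail was up, and the load then was about 3.5 N, against 5.3 N when full.
- **Bystanders:** The bowls and cup show no movement in either the scene or top view. The box is partly hidden by the arm in the last top view, so I checked it in the scene view only.
- **Robot:** The gripper is clear of everything, and the wrist force reads about 1 N, its usual noise level.

**One disagreement:** after the first lean, the foot's lower edge measured about 11 mm farther from the trough than my estimate of the cleat's face. It may not have been tight against the cleat once I let go, or the cleat estimate was off. It was still beyond the cleat and leaning steadily.

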